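# Make the wood lathe ready and start it

### The job

Make the lathe ready: with the spring puller, stretch the belt-tension spring and hook the front window of its yellow link over the brass post, right down on the collar, without touching the spring with the fingers, then put the puller back in its stand. Hang every finishing tool on the bench (brush, sanding block, buffing block; some may be missing) by its eye on the board's pegs. Only when all that is done, flip the red guard up until it stays, press the green start button fully, and leave the guard up; do not disturb the bowl or the finial.

Things in the scene. Friction and masses are not known exactly. Their poses are not given: they have to be found in the camera images.
- rig: Green steel base of the belt-tension spring, 310 x 90 x 12 mm, fixed. Origin at table height under the brass anchor post (12 mm diameter, round top at z = 75 mm), which stands on a dark collar of 44 mm diameter with its top at z = 45 mm. +x runs from the post along the spring to the pivot bracket (two ears at x = 240 mm, 72 mm high). The spring is to be stretched towards -x.
- spring: Coil spring with its yellow link; origin at its level pivot pin, rig x = 240, z = 48 mm. It swings up about the pin (falls back level), stretches along rig -x, cannot swing sideways. The link, a flat ladder of 6 mm wire, has two windows 30 mm wide inside: front one (for the post) 54 mm long, rear one (for the puller toe) 44 mm. Never touch spring or link with the fingers.
- hook_end (a point): Centre of the link's end bar (its front bar). Bar centre lines with the spring unstretched, level at z = 48 mm: end bar at rig x = 25 mm (on the spring side of the post), middle bar (the puller pulls on it) 85, root bar 135 mm. Hooked over the post, the end bar bears on the post's far side from the spring, at about rig x = -9 mm, z = 48 mm.
- hooklink (a joint): Stretch of the spring in m: 0 unstretched, about 0.034 when hooked on the post, 0.09 the stop. Its pull is 2.4 N plus 80 N/m times the stretch.
- puller: Spring puller, 160 g: wooden T-handle 24 x 110 x 40 mm (x, y, z), origin at the handle's centre. A steel shank, 8 mm diameter, goes straight down from it; at its lower end a 7 mm thick toe points to the puller's -x, its axis 68 mm below the origin, its tip 19 mm from the shank's axis. Starts in its stand, axes as point stand_rest.
- stand_rest (a point): Where the handle's centre rests in the stand, 106 mm over the table; x, y as the stand. The fixed dark wooden stand, 90 x 150 mm (x, y), has two uprights, 64 mm apart inside along y; the handle's ends lie on their flat tops at z = 86 mm between flared lips (about 31 mm apart below, 40 above), with end boards at 5 mm play in y. The shank hangs free between the uprights.
- board: Upright plywood board on feet, fixed, 360 mm wide, front face at its x = 0, panel from 105 to 155 mm height, open below. Three steel pegs of 8 mm diameter, 110 mm apart, stick out of the front face to its -x by 100 mm, rising from 132 mm height at the face to 154 mm at the tip.
- peg0 (a point): On the axis of the -y peg (board y = -110 mm), 40 mm in front of the board's face, 141 mm high.
- peg1 (a point): On the axis of the middle peg (board y = 0 mm), 40 mm in front of the board's face, 141 mm high.
- peg2 (a point): On the axis of the +y peg (board y = 110 mm), 40 mm in front of the board's face, 141 mm high.
- brush: Bench brush, red wood, black bristles, 130-260 g, may be absent. Stands on a foot 44 x 80 x 34 mm (x, y, z); from its middle a flat upright handle plate, 14 mm thick (x), 46 mm wide (y), rises to 121 mm. A 22 mm wide eye goes through the plate along x, from 82 to 107 mm height, 12 mm of plate beside it. Origin: centre of the underside, z up; same shape after a half turn about z.
- brush_eye (a point): Centre of the brush's eye, 94.5 mm above its underside.
- sander: Sanding block, dark wood, red-brown sole, 130-260 g, may be absent. Stands on a foot 44 x 80 x 34 mm (x, y, z); from its middle a flat upright handle plate, 14 mm thick (x), 46 mm wide (y), rises to 121 mm. A 22 mm wide eye goes through the plate along x, from 82 to 107 mm height, 12 mm of plate beside it. Origin: centre of the underside, z up; same shape after a half turn about z.
- sander_eye (a point): Centre of the sanding block's eye, 94.5 mm above its underside.
- buffer: Buffing block, grey plastic, blue felt sole, 130-260 g, may be absent. Stands on a foot 44 x 80 x 34 mm (x, y, z); from its middle a flat upright handle plate, 14 mm thick (x), 46 mm wide (y), rises to 121 mm. A 22 mm wide eye goes through the plate along x, from 82 to 107 mm height, 12 mm of plate beside it. Origin: centre of the underside, z up; same shape after a half turn about z.
- buffer_eye (a point): Centre of the buffing block's eye, 94.5 mm above its underside.
- guard (a joint): Red guard flap 98 x 76 mm over the start button, 60 g. Angle in rad: 0 shut and level, grows as its -x edge is lifted, stop at 1.85. It falls shut before upright (1.57) and stays open by itself past it.
- guard_hinge (a point): Middle of the guard's hinge, which runs along y, 84 mm high; axes of the fixed grey switch box (140 x 100 x 50 mm, its centre 52 mm to -x of here). Two fixed side cheeks on the box, inner faces 76 mm apart along y, rise to 80 mm; the green start button is between them, 62 mm to -x of the hinge, under the flap.
- guard_knob (a point): Centre of the round finger tab on the guard: a disc of 24 mm diameter, 12 mm thick along y, on a 10 mm stem; with the guard shut it is 82 mm to -x of the hinge and 32 mm above it. It moves with the guard.
- start_top (a point): Centre of the top of the green start button (32 mm diameter); press straight down.
- start (a joint): Travel of the start button in m: 0 released, 0.006 fully down (5 N); springs back.
- bowl: Bystander: small wooden bowl, 100 mm wide, 45 mm high. Origin under its centre.
- spindle: Bystander: turned dark wooden finial, 48 mm diameter, 90 mm high. Origin under its centre.
Mind the look-alikes: they are no part of the job. Leave any pink look-alike of the part that bears guard alone.

How it is judged (in metres and radians):
On the way, in this order (a step that is already met when the one before it is completed fails the run):
1. the link's front window is hooked over the post, down on the collar, the spring stretched (x of hook_end in the frame of rig between -0.018 and -0.004 m and z of hook_end in the frame of rig below 0.056 m and value of joint hooklink above 0.026 m), for 0.3 s.
2. the puller is back in its stand and every tool present hangs by its eye on a peg (all of step 1 and distance between puller and stand_rest below 0.015 m and angle between puller's own z axis and vertical below 0.15 rad and linear speed of puller below 0.03 m/s and (distance between brush_eye and peg0 below 0.065 m or distance between brush_eye and peg1 below 0.065 m or distance between brush_eye and peg2 below 0.065 m) and height (world z) of each of brush_eye, sander_eye, buffer_eye above 0.115 m and angle between each of brush, sander, buffer's own z axis and vertical below 0.4 rad and linear speed of each of brush, sander, buffer below 0.05 m/s and (distance between sander_eye and peg0 below 0.065 m or distance between sander_eye and peg1 below 0.065 m or distance between sander_eye and peg2 below 0.065 m) and (distance between buffer_eye and peg0 below 0.065 m or distance between buffer_eye and peg1 below 0.065 m or distance between buffer_eye and peg2 below 0.065 m)), for 0.2 s.
3. the guard is flipped up past upright (value of joint guard above 1.55 rad), for 0.2 s.
4. the start button is pressed (value of joint start above 0.0045 m and value of joint guard above 1.55 rad), for 0.1 s.
At the end, for the whole second after the job is handed in: Link end bar 4 to 18 mm beyond the post axis, under 56 mm high, stretch over 26 mm; puller at rest in its stand within 15 mm; every tool present hangs still, within 0.4 rad of upright, eye over 115 mm high and within 65 mm of a peg point; guard open past 1.55 rad; button released (all of step 2 and value of joint guard above 1.55 rad and value of joint start below 0.002 m); the robot touches nothing.
It fails at once if the fingers touched the spring or its link (contact force between the fingers and spring above 2 N).
It fails at once if the bowl was disturbed (distance of bowl from where it was at the start of the episode above 0.03 m).
It fails at once if the spindle was disturbed (distance of spindle from where it was at the start of the episode above 0.03 m).
Of brush, sander, buffer only 2 to 3 are there at a start; the rules pass over those that are not, and their reading is None.
At some moment in a run one of brush, sander, buffer may be knocked a few centimetres aside while the robot is not near it.
It also fails if it takes over 208 s, if anything falls off the work surface, if the arm or the gripper's body presses on something with over 40 N, if the wrist force passes 120 N, or if a joint passes its speed limit or range.

### The arm

A 7-joint arm with a two-finger parallel gripper is mounted at the origin on the work surface. World frame = base frame: x ahead of the robot, y to its left, z up, the work surface at z = 0. Lengths are in m, angles in degrees, forces in N, time in s.
With the tool pointing down it reaches from about 0.425 to 0.875 m from the base axis. Payload 4.7 kg.
Tool frame: the origin (TCP) lies on the centre line of the jaws, within the pads' length; the fingertips stand 14 mm ahead of it and the grasp point (between the pads) lies 5 mm behind it; z points along the fingers, y is the line along which they close (so a half turn about z gives the same grasp; the last joint's range is limited). The gripper opens to 87 mm and grips with 3 to 60 N. Pads are 19 mm wide; open, the fingers measure 117 mm over their backs; the gripper's body (75 mm by 190 mm) begins 51 mm behind the grasp point.
Start: joints at [69.448, 18.392, -4.016, 83.108, 1.295, 78.541, -3.26], TCP at [0.237, -0.605, 0.237] pointing down, gripper open.
Joint ranges: [-163.93, 163.93], [-17.29, 119.83], [-79.2, 71.16], [3.27, 140.29], [-89.18, 269.18], [5.43, 117.66], [-154.24, 154.24]. Speed limits (degrees/s): [147.25, 147.25, 180, 180, 180, 180, 180].

### API

Orientations are given as [roll, pitch, yaw] about the fixed x, y, z axes, in that order (R = Rz(yaw) Ry(pitch) Rx(roll)).
In Python, from cell import env gives the robot as it stands.
- The arm moves only by the tool jog_arm, never from a script. Its argument "motion" is a list that holds one entry, the list of rows, each a list of 7 numbers: the shift along the tool's x, y, z in units of 0.1 m (1.0 is 0.1 m), then the turn, a rotation vector about the tool's x, y, z in units of 180 degrees (1.0 is 180 degrees), then the closure, from 0 (fully open) to 1 (shut). A call has 1 to 5 rows; each row is the pose to reach, as a shift and turn from the pose commanded when the call began, along the tool's axes at that moment, turning the shorter way round; what a row does not reach only later rows make up. A row lasts 1/10 s, in which the tool goes at most 50 mm and 8.59 degrees, less where a joint would pass 70% of its speed; a pose out of reach is approached as far as the arm can. A call with a number of a shift or a turn outside -1 to 1 is refused whole. A call with a gripper value outside its range is refused whole. The fingers move at their own pace and stop on an object; "grip_force" is the grip in N (left out, the last holds). Time passes only in rows, so rows that repeat a pose let the fingers close. It gives the time, the measured TCP pose, the force, the opening and the grip force at its end, in the units of the state.
- env.get_obs(): the state, without advancing time (a new reading comes with each control period).
- env.read_camera(name): name is "side" or "top" or "wrist"; returns (picture, depth): 420x560x3 uint8, red, green, blue; 420x560 float32, m along the optical axis (not along the pixel's ray), 0 where there is no reading.
- env.camera_info(name): a dict with "camera_matrix" (3x3 intrinsics, pixels), "origin" and "orientation" of the camera in the world; the wrist camera has in their place "mount" (4x4, takes a point from camera to tool coordinates, whose origin is the TCP and whose axes are the flange's). Camera axes: x right, y down, z forward; pixel columns grow to the right and rows downward; lengths in m; the calibration is good to about 2 mm. A picture is of the moment at which its call begins: read the wrist's pose just before it. camera_info takes no time and is no camera call.
- env.sign_off(): hands the job in; it is judged then, once.
The state is a dict: "time_s": time; "qpos": joint angles; "joint_velocities": joint speeds; "effort": joint torques, N m; "tool_pos": TCP position; "tool_rot": TCP orientation; "force": force on the tool from outside, world axes, zero at the start; "wrist_torque": the same for the moment, N m; "grip_width": finger opening in m; "grasp_force": force on a finger pad.
Only numpy, scipy, OpenCV 4.12 (cv2) and the standard library are available. Lean on these libraries where they do the work, as an engineer would, in place of code of your own. Each camera call takes 0.05 s, during which the arm holds its last target. There are 200 camera calls.

## Working session

There is one attempt and no reset: what is moved stays moved. The work goes in short steps, Python scripts to look and compute and a tool call to move; the robot and the scene stay as the last step left them, time stands still between calls to the robot, and variables do not carry over. Pictures are saved under pics/ and viewed, at most 14 in all, crops included, and the job is handed in when it is done.

Besides the shell and the picture viewer there is one more tool, called as a command line: name --argument value ..., lists and objects as JSON in quotes. jog_arm: Moves the arm, as the interface text tells. Shifts and turns lie within -1 to 1; 1 stands for 0.1 m of shift or 180 degrees of turn. Its arguments: {"type":"object","properties":{"motion":{"type":"array","items":{"type":"array","items":{"type":"array","items":{"type":"number"}}}},"grip_force":{"type":"number"}},"required":["motion"]}

```bash
ls; mkdir -p pics
cat > h.py <<'E'
import numpy as np, cv2
from cell import env
from scipy.spatial.transform import Rotation as R
def cam(n):
    i=env.camera_info(n); K=np.array(i["camera_matrix"])
    return i,K
def grab(n,f=None):
    o=env.get_obs(); p,d=env.read_camera(n)
    i,K=cam(n)
    if 'mount' in i:
        M=np.array(i['mount']); T=np.eye(4); T[:3,:3]=R.from_euler('xyz',o['tool_rot'],degrees=True).as_matrix(); T[:3,3]=o['tool_pos']; T=T@M
    else:
        T=np.eye(4); ori=np.array(i['orientation']); T[:3,:3]=ori if ori.shape==(3,3) else R.from_euler('xyz',ori,degrees=True).as_matrix(); T[:3,3]=i['origin']
    np.savez('%s.npz'%(f or n),p=p,d=d,K=K,T=T)
    if f: cv2.imwrite('pics/%s.png'%f,p[...,::-1])
    return p,d,K,T
def load(f):
    z=np.load('%s.npz'%f); return z['p'],z['d'],z['K'],z['T']
def cloud(d,K,T):
    v,u=np.mgrid[:d.shape[0],:d.shape[1]]
    P=np.stack([(u-K[0,2])/K[0,0]*d,(v-K[1,2])/K[1,1]*d,d],-1)
    W=P@T[:3,:3].T+T[:3,3]; W[d<=0]=np.nan
    return W
E
python3 - <<'E'
from h import *
print(env.get_obs())
for n in('top','side','wrist'):
    print(n,env.camera_info(n))
grab('top','top0');grab('side','side0')
E
```

```text
pics
{'time_s': 0.0, 'qpos': array([69.44654447, 18.43988187, -4.01560699, 83.17568237,  1.29597406,
       78.54110008, -3.2584546 ]), 'joint_velocities': array([ 0.07034658, -0.05548069,  0.00857413,  0.00960423,  0.01622248,
        0.08136787,  0.04473164]), 'effort': array([-2.42066799e-04, -4.91288888e+01, -4.04183641e-01, -3.12529814e+01,
       -6.39472157e-02,  4.35701001e-02,  1.78564374e-04]), 'tool_pos': array([ 0.23651484, -0.60486723,  0.23544536]), 'tool_rot': array([-1.79888636e+02,  6.73614049e-03,  2.13650405e+01]), 'force': array([-0.47088518, -0.43669125,  0.02246568]), 'wrist_torque': array([-0.03033116,  0.01809255,  0.03725981]), 'grasp_force': 0.0, 'grip_width': 0.08674970800307161}
top {'camera_matrix': array([[492.82800326,   0.        , 285.78491069],
       [  0.        , 492.82800326, 209.65896768],
       [  0.        ,   0.        ,   1.        ]]), 'origin': array([ 0.29539661, -0.01164048,  1.62690495]), 'orientation': array([-170.83272418,   -1.17710021,  -90.33203845])}
side {'camera_matrix': array([[488.56429478,   0.        , 279.16102124],
       [  0.        , 488.56429478, 216.68956618],
       [  0.        ,   0.        ,   1.        ]]), 'origin': array([0.32273392, 1.00407911, 0.93633026]), 'orientation': array([-127.66054788,   -1.02332987, -167.2276661 ])}
wrist {'camera_matrix': array([[358.99742765,   0.        , 275.76865684],
       [  0.        , 358.99742765, 205.17058613],
       [  0.        ,   0.        ,   1.        ]]), 'mount': array([[ 4.89617025e-04, -9.58731526e-01, -2.84312542e-01,
         7.75940273e-02],
       [ 9.99999875e-01,  4.97152932e-04,  4.56567104e-05,
         1.98013836e-04],
       [ 9.75742863e-05, -2.84312529e-01,  9.58731650e-01,
        -1.48716693e-01],
       [ 0.00000000e+00,  0.00000000e+00,  0.00000000e+00,
         1.00000000e+00]])}
```

View pics/top0.png

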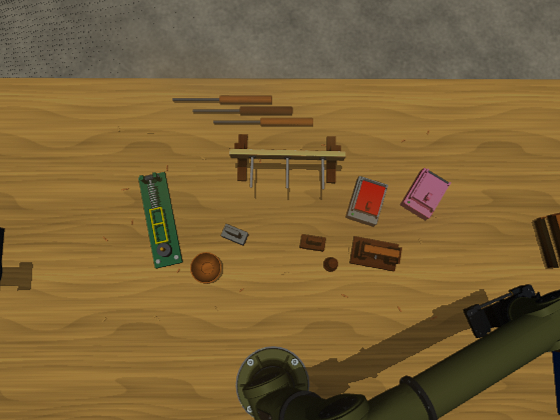

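View pics/side0.png

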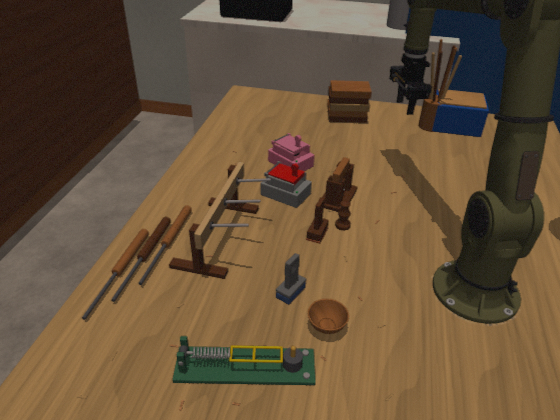

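Run:
```python
from h import *
p,d,K,T=load('top0'); W=cloud(d,K,T)
c=cv2.resize(p[80:290,130:460],None,fx=2.4,fy=2.4,interpolation=cv2.INTER_CUBIC)
cv2.imwrite('pics/c0.png',c[...,::-1])
hsv=cv2.cvtColor(p,cv2.COLOR_RGB2HSV)
def rep(name,m):
    P=W[m]; P=P[~np.isnan(P[:,0])]
    r=cv2.minAreaRect(P[:,:2].astype(np.float32)*1000)
    print(name,len(P),'c',np.round(r[0],1),'size',np.round(r[1],1),'ang',round(r[2],1),'z',np.round(np.percentile(P[:,2],[2,50,98])*1000))
def box(u0,u1,v0,v1):
    m=np.zeros(d.shape,bool); m[v0:v1,u0:u1]=1; return m
z=W[...,2]
H=hsv[...,0].astype(int);S=hsv[...,1];V=hsv[...,2]
rep('rig green',box(130,195,160,275)&(H>55)&(H<90)&(S>80)&(z<.02))
rep('link yellow',box(130,195,160,275)&(H>24)&(H<34)&(S>170)&(z>.035)&(z<.06))
rep('post',box(150,190,235,262)&(z>.068))
rep('buffer plate',box(215,255,220,250)&(z>.1))
rep('buffer foot',box(215,255,220,250)&(z>.02)&(z<.045))
rep('sander plate',box(296,330,230,253)&(z>.1))
rep('sander foot',box(296,330,230,253)&(z>.02)&(z<.045))
rep('handle',box(345,405,230,275)&(z>.118))
rep('stand',box(345,405,230,275)&(z>.03)&(z<.118))
rep('guard',box(340,395,170,230)&(z>.075)&(z<.095))
rep('swbox',box(340,395,170,230)&(z>.02)&(z<.095))
rep('knob',box(340,395,170,230)&(z>.1))
rep('board',box(228,347,145,165)&(z>.145))
for n,b in (('pA',(247,258,165,200)),('pB',(283,293,165,200)),('pC',(319,329,165,200))):
    m=box(*b)&(z>.12); P=W[m]; 
    rep(n,m); i=P[:,0].argmin();j=P[:,0].argmax(); print(P[i],P[j])
rep('finial',box(320,340,255,274)&(z>.06))
rep('bowl',box(188,226,250,286)&(z>.03))
```

```text
rig green 1473 c [524.2 369.3] size [305.   89.2] ang 12.8 z [ 5. 12. 19.]
link yellow 165 c [501.6 365.4] size [115.   43.2] ang 11.5 z [42. 50. 58.]
post 12 c [423.7 347.2] size [9.7 7.3] ang 1.6 z [70. 72. 77.]
buffer plate 74 c [474.2 123.5] size [46.9 14.4] ang 68.7 z [105. 121. 128.]
buffer foot 237 c [474.1 123.7] size [80.3 44.4] ang 66.8 z [26. 34. 42.]
sander plate 76 c [ 446.3 -131.3] size [45.9 14.2] ang 81.6 z [102. 120. 128.]
sander foot 233 c [ 446.  -131.1] size [79.9 44.1] ang 81.4 z [26. 34. 43.]
handle 280 c [ 410.5 -334.8] size [110.9  24.6] ang 79.2 z [119. 126. 133.]
stand 384 c [ 410.6 -334.2] size [133.7  51.3] ang 79.4 z [ 36.  95. 114.]
guard 846 c [ 586.1 -312.2] size [ 88.  109.1] ang 71.8 z [77. 86. 93.]
swbox 1315 c [ 582.  -311.1] size [101.  142.2] ang 71.7 z [31. 83. 92.]
knob 35 c [ 553.2 -301.5] size [12.  20.6] ang 71.8 z [111. 126. 130.]
board 842 c [709.3 -48.4] size [ 57.4 358.4] ang 0.1 z [146. 154. 162.]
pA 59 c [639.7  62.7] size [73.1  6.6] ang 1.0 z [138. 150. 158.]
[0.60314368 0.06533658 0.15400011] [0.67619111 0.06658829 0.13772298]
pB 47 c [637.1 -46.2] size [ 3.3 75.1] ang 89.4 z [140. 152. 159.]
[ 0.59951373 -0.04428769  0.15570728] [ 0.67461174 -0.04807631  0.14365723]
pC 63 c [ 638.1 -155.5] size [ 6.9 75.9] ang 88.0 z [138. 148. 158.]
[ 0.6001343  -0.15451139  0.15188093] [ 0.67611079 -0.15405969  0.13756968]
finial 86 c [ 376.5 -189.9] size [30.2 27.7] ang 43.2 z [62. 87. 95.]
bowl 253 c [366.6 212.5] size [96.3 95.1] ang 89.4 z [30. 42. 50.]
```

View pics/c0.png

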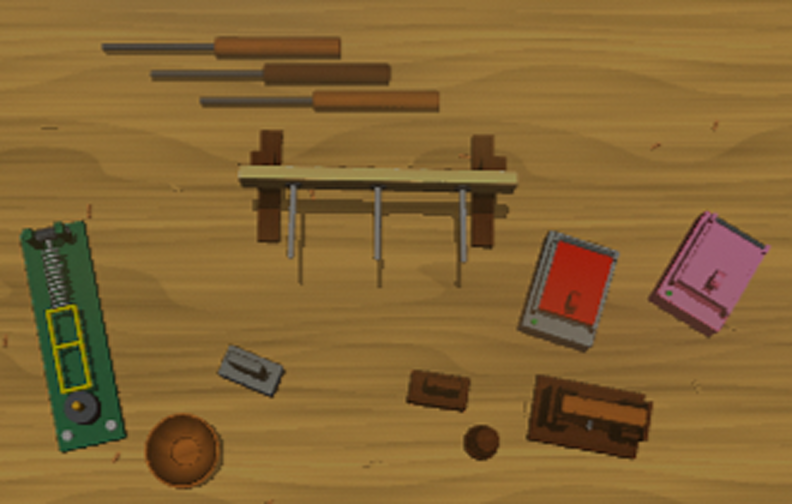

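```bash
cat > plan.py <<'E'
import sys
from h import *
# plan.py x y z yaw [start: x y z yaw]: vertical-tool moves, printed per call
def plan(t,s=None,n=None):
    o=env.get_obs()
    if s is None: s=[*o['tool_pos'],o['tool_rot'][2]]
    s=np.array(s,float);t=np.array(t,float)
    dy=(t[3]-s[3]+180)%360-180
    d=t[:3]-s[:3]
    if n is None: n=max(1,int(np.ceil(max(np.linalg.norm(d)/.1,abs(dy)/42))))
    for k in range(n):
        ps=np.radians(s[3]+dy*k/n); c,q=np.cos(ps),np.sin(ps); e=d/n
        print(np.round([(c*e[0]+q*e[1])*10,(q*e[0]-c*e[1])*10,-e[2]*10,0,0,-dy/n/180],3).tolist())
    print('->',np.round(t,4).tolist())
if __name__=='__main__':
    a=[float(v) for v in sys.argv[1:]]
    s=None
    for i in range(0,len(a),4):
        plan(a[i:i+4],s); s=a[i:i+4]
    o=env.get_obs(); print(round(o['time_s'],2),np.round(o['tool_pos'],4),np.round(o['tool_rot'],2),round(o['grip_width'],4),np.round(o['force'],1))
E
python3 plan.py .4105 -.3345 .235 79.2
```

```text
[0.651, -0.471, 0.001, 0.0, 0.0, -0.08]
[0.748, -0.294, 0.001, 0.0, 0.0, -0.08]
[0.798, -0.098, 0.001, 0.0, 0.0, -0.08]
[0.797, 0.105, 0.001, 0.0, 0.0, -0.08]
-> [0.4105, -0.3345, 0.235, 79.2]
0.1 [ 0.2365 -0.6049  0.2356] [-179.9     0.     21.36] 0.0871 [0.5 0.1 0.4]
```

jog_arm --motion '[[[0.65,-0.47,0,0,0,-0.08,0],[0.65,-0.47,0,0,0,-0.08,0]]]'

```text
time_s: 0.3
tool_pos: [0.2816, -0.5355, 0.2356]
tool_rot: [-179.9, -0.1, 36.1]
force: [2.1, 0.3, 1.0]
grip_width: 0.0871
grasp_force: 0.0
```

jog_arm --motion '[[[0.75,-0.29,0,0,0,-0.08,0],[0.75,-0.29,0,0,0,-0.08,0]]]'

```text
time_s: 0.5
tool_pos: [0.3264, -0.467, 0.2362]
tool_rot: [-180.0, -0.1, 50.6]
force: [1.1, 0.0, 0.3]
grip_width: 0.0867
grasp_force: 0.0
```

jog_arm --motion '[[[0.8,-0.1,0,0,0,-0.08,0],[0.8,-0.1,0,0,0,-0.08,0]]]'

```text
time_s: 0.7
tool_pos: [0.3697, -0.399, 0.2363]
tool_rot: [-180.0, -0.1, 65.1]
force: [-0.1, -0.2, 1.4]
grip_width: 0.087
grasp_force: 0.0
```

jog_arm --motion '[[[0.8,0.1,0,0,0,-0.08,0],[0.8,0.1,0,0,0,-0.08,0],[0.8,0.1,0,0,0,-0.08,0],[0.8,0.1,0,0,0,-0.08,0]]]'

```text
time_s: 1.1
tool_pos: [0.411, -0.3344, 0.2363]
tool_rot: [-180.0, 0.0, 79.0]
force: [0.6, -0.3, -0.7]
grip_width: 0.0869
grasp_force: 0.0
```

Run:
```python
from h import *
grab('wrist','w1'); p,d,K,T=load('w1'); W=cloud(d,K,T); z=W[...,2]
o=env.get_obs(); print(o['time_s'],o['tool_pos'],o['tool_rot'],o['force'])
m=(z>.122)&(z<.13); P=W[m]
P=P[(abs(P[:,0]-.41)<.08)&(abs(P[:,1]+.335)<.08)]
r=cv2.minAreaRect(P[:,:2].astype(np.float32)*1000);print(r,len(P),np.median(P[:,2]))
```

```text
1.15 [ 0.41029053 -0.3355148   0.23625495] [-1.79951447e+02  3.37865709e-02  7.88741152e+01] [-0.01284238  0.07705537 -0.0510588 ]
((409.3382873535156, -335.9833984375), (109.22970581054688, 23.929636001586914), 79.35697937011719) 4318 0.12634910590680426
```

View pics/w1.png

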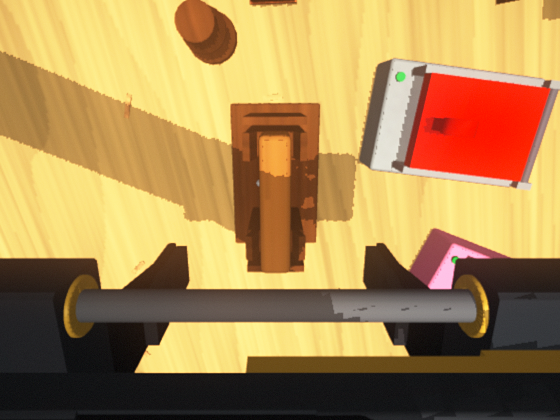

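jog_arm --motion '[[[-0.01,-0.01,0.4,0,0,0,0.3],[-0.01,-0.01,0.8,0,0,0,0.4],[-0.01,-0.01,0.8,0,0,0,0.4]]]'

```text
time_s: 1.45
tool_pos: [0.4052, -0.3348, 0.1511]
tool_rot: [-179.4, -0.3, 78.8]
force: [-0.3, -0.4, -0.8]
grip_width: 0.0705
grasp_force: 0.0
```

jog_arm --motion '[[[0,0,0.3,0,0,0,0.4],[0,0,0.54,0,0,0,0.4],[0,0,0.54,0,0,0,0.4],[0,0,0.54,0,0,0,0.4]]]'

```text
time_s: 1.85
tool_pos: [0.41, -0.3368, 0.104]
tool_rot: [179.9, 0.0, 78.9]
force: [0.1, 0.1, 0.4]
grip_width: 0.0526
grasp_force: 0.0
```

jog_arm --motion '[[[0,0,0,0,0,0,0.8],[0,0,0,0,0,0,1],[0,0,0,0,0,0,1],[0,0,0,0,0,0,1],[0,0,0,0,0,0,1]]]' --grip_force 50

```text
time_s: 2.35
tool_pos: [0.4101, -0.3357, 0.103]
tool_rot: [180.0, 0.0, 79.0]
force: [-0.5, 0.4, 2.1]
grip_width: 0.0236
grasp_force: 50.0
```

jog_arm --motion '[[[0,0,-0.1,0,0,0,1],[0,0,-0.3,0,0,0,1],[0,0,-0.6,0,0,0,1],[0,0,-0.9,0,0,0,1],[0,0,-0.9,0,0,0,1]]]'

```text
time_s: 2.85
tool_pos: [0.4121, -0.3371, 0.1975]
tool_rot: [179.6, 0.2, 79.0]
force: [0.3, -0.5, -0.9]
grip_width: 0.0237
grasp_force: 50.0
```

```bash
python3 plan.py .51 -.12 .27 93 .54 .20 .27 102.6 .533 .372 .27 102.6
```

```text
[0.773, 0.182, -0.242, 0.0, 0.0, -0.026]
[0.755, 0.244, -0.242, 0.0, 0.0, -0.026]
[0.733, 0.305, -0.242, 0.0, 0.0, -0.026]
-> [0.51, -0.12, 0.27, 93.0]
[0.795, 0.117, -0.0, 0.0, 0.0, -0.013]
[0.789, 0.15, -0.0, 0.0, 0.0, -0.013]
[0.782, 0.183, -0.0, 0.0, 0.0, -0.013]
[0.774, 0.215, -0.0, 0.0, 0.0, -0.013]
-> [0.54, 0.2, 0.27, 102.6]
[0.847, 0.153, -0.0, 0.0, 0.0, -0.0]
[0.847, 0.153, -0.0, 0.0, 0.0, -0.0]
-> [0.533, 0.372, 0.27, 102.6]
2.85 [ 0.4121 -0.3371  0.1975] [179.6    0.24  78.96] 0.0237 [ 0.3 -0.5 -0.9]
```

jog_arm --motion '[[[0.77,0.18,-0.24,0,0,-0.026,1],[0.77,0.18,-0.24,0,0,-0.026,1]]]'

```text
time_s: 3.05
tool_pos: [0.4428, -0.2612, 0.2167]
tool_rot: [-180.0, -0.1, 83.7]
force: [-0.0, -0.3, -1.3]
grip_width: 0.0236
grasp_force: 50.0
```

jog_arm --motion '[[[0.76,0.24,-0.24,0,0,-0.026,1],[0.76,0.24,-0.24,0,0,-0.026,1]]]'

```text
time_s: 3.25
tool_pos: [0.4754, -0.187, 0.2409]
tool_rot: [180.0, -0.1, 88.6]
force: [0.5, -0.1, -1.4]
grip_width: 0.0236
grasp_force: 50.0
```

jog_arm --motion '[[[0.73,0.3,-0.24,0,0,-0.026,1],[0.73,0.3,-0.24,0,0,-0.026,1]]]'

```text
time_s: 3.45
tool_pos: [0.5074, -0.1146, 0.265]
tool_rot: [180.0, -0.1, 93.3]
force: [1.2, 0.9, -1.5]
grip_width: 0.0238
grasp_force: 50.0
```

jog_arm --motion '[[[0.8,0.12,0,0,0,-0.013,1],[0.8,0.12,0,0,0,-0.013,1]]]'

```text
time_s: 3.65
tool_pos: [0.5144, -0.0336, 0.2644]
tool_rot: [-180.0, -0.1, 95.6]
force: [0.5, -0.2, -1.4]
grip_width: 0.0234
grasp_force: 50.0
```

jog_arm --motion '[[[0.79,0.15,0,0,0,-0.013,1],[0.79,0.15,0,0,0,-0.013,1]]]'

```text
time_s: 3.85
tool_pos: [0.5212, 0.0463, 0.2641]
tool_rot: [-180.0, -0.1, 97.9]
force: [1.4, -0.1, -2.0]
grip_width: 0.0236
grasp_force: 50.0
```

jog_arm --motion '[[[0.78,0.18,0,0,0,-0.013,1],[0.78,0.18,0,0,0,-0.013,1]]]'

```text
time_s: 4.05
tool_pos: [0.5284, 0.1259, 0.2641]
tool_rot: [-180.0, -0.1, 100.3]
force: [0.5, -0.2, -1.3]
grip_width: 0.0236
grasp_force: 50.0
```

jog_arm --motion '[[[0.77,0.22,0,0,0,-0.013,1],[0.77,0.22,0,0,0,-0.013,1]]]'

```text
time_s: 4.25
tool_pos: [0.5365, 0.2053, 0.264]
tool_rot: [-179.9, -0.1, 102.6]
force: [0.3, 0.8, -1.7]
grip_width: 0.0236
grasp_force: 50.0
```

jog_arm --motion '[[[0.85,0.15,0,0,0,0,1],[0.85,0.15,0,0,0,0,1],[0.85,0.15,0,0,0,0,1]]]'

```text
time_s: 4.55
tool_pos: [0.5306, 0.2948, 0.2638]
tool_rot: [-179.9, -0.3, 103.0]
force: [-0.9, -0.2, -1.5]
grip_width: 0.0238
grasp_force: 50.0
```

```bash
python3 - <<'E'
from h import *
grab('wrist','w2'); p,d,K,T=load('w2'); W=cloud(d,K,T); z=W[...,2]
o=env.get_obs(); print(o['time_s'],o['tool_pos'],o['tool_rot'],o['force'])
hsv=cv2.cvtColor(p,cv2.COLOR_RGB2HSV); H=hsv[...,0]
m=(H>24)&(H<34)&(hsv[...,1]>170)&(z>.035)&(z<.06); P=W[m]
r=cv2.minAreaRect(P[:,:2].astype(np.float32)*1000);print(r,len(P),np.median(P[:,2]))
E
python3 plan.py .5357 .3726 .20 102.6
```

```text
4.6 [0.53198228 0.29117283 0.26363039] [-1.79871665e+02 -9.58142046e-02  1.02745034e+02] [ 0.1809415  -0.25939047 -1.41978573]
((501.8285827636719, 364.29766845703125), (115.46813201904297, 41.715614318847656), 12.276372909545898) 1978 0.050518620721425905
[0.393, 0.108, 0.318, 0.0, 0.0, 0.0]
[0.393, 0.107, 0.318, 0.0, 0.0, 0.0]
-> [0.5357, 0.3726, 0.2, 102.6]
4.6 [0.532  0.2912 0.2636] [-1.7987e+02 -1.0000e-01  1.0275e+02] 0.0236 [ 0.2 -0.3 -1.4]
```

View pics/w2.png

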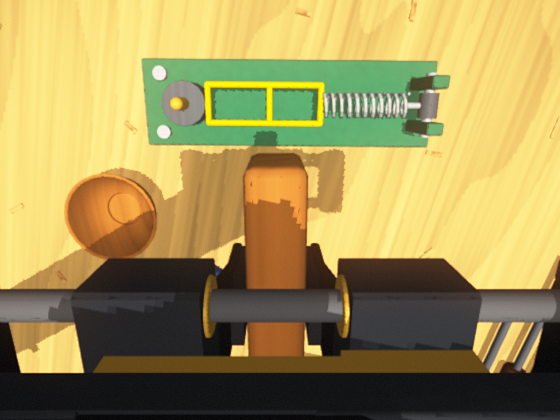

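jog_arm --motion '[[[0.4,0.11,0.2,0,0,0,1],[0.79,0.22,0.63,0,0,0,1],[0.79,0.22,0.63,0,0,0,1],[0.79,0.22,0.63,0,0,0,1],[0.79,0.22,0.63,0,0,0,1]]]'

```text
time_s: 5.1
tool_pos: [0.54, 0.3676, 0.2019]
tool_rot: [180.0, 0.1, 102.2]
force: [0.4, 0.2, -1.7]
grip_width: 0.0238
grasp_force: 50.0
```

```bash
python3 plan.py .537 .3724 .15 102.6 .537 .3724 .099 102.6
```

```text
[0.053, -0.019, 0.519, 0.0, 0.0, -0.002]
-> [0.537, 0.3724, 0.15, 102.6]
[0.0, 0.0, 0.51, 0.0, 0.0, -0.0]
-> [0.537, 0.3724, 0.099, 102.6]
5.1 [0.54   0.3676 0.2019] [1.7997e+02 9.0000e-02 1.0223e+02] 0.0238 [ 0.4  0.2 -1.7]
```

jog_arm --motion '[[[0.05,-0.02,0.2,0,0,-0.002,1],[0.05,-0.02,0.52,0,0,-0.002,1],[0.05,-0.02,0.52,0,0,-0.002,1],[0.05,-0.02,0.52,0,0,-0.002,1]]]'

```text
time_s: 5.5
tool_pos: [0.5371, 0.3723, 0.1508]
tool_rot: [179.9, 0.1, 102.6]
force: [0.2, 0.3, -1.6]
grip_width: 0.0242
grasp_force: 50.0
```

```bash
python3 plan.py .537 .3724 .099 102.6
```

```text
[0.001, -0.001, 0.518, 0.0, 0.0, -0.0]
-> [0.537, 0.3724, 0.099, 102.6]
5.5 [0.5371 0.3723 0.1508] [1.7994e+02 6.0000e-02 1.0257e+02] 0.0242 [ 0.2  0.3 -1.6]
```

jog_arm --motion '[[[0,0,0.1,0,0,0,1],[0,0,0.25,0,0,0,1],[0,0,0.4,0,0,0,1],[0,0,0.52,0,0,0,1],[0,0,0.52,0,0,0,1]]]'

```text
time_s: 6.0
tool_pos: [0.5344, 0.3728, 0.0945]
tool_rot: [-179.7, 0.1, 102.7]
force: [-0.1, -0.4, -2.3]
grip_width: 0.0237
grasp_force: 50.0
```

jog_arm --motion '[[[0,-0.06,0,0,0,0,1],[0,-0.12,0,0,0,0,1],[0,-0.18,0,0,0,0,1],[0,-0.21,0,0,0,0,1],[0,-0.21,0,0,0,0,1]]]'

```text
time_s: 6.5
tool_pos: [0.5148, 0.3695, 0.098]
tool_rot: [180.0, 0.0, 102.8]
force: [-0.2, -0.7, -1.4]
grip_width: 0.0235
grasp_force: 50.0
```

jog_arm --motion '[[[0,0,-0.05,0,0,0,1],[0,0,-0.1,0,0,0,1],[0,0,-0.15,0,0,0,1],[0,0,-0.2,0,0,0,1],[0,0,-0.2,0,0,0,1]]]'

```text
time_s: 7.0
tool_pos: [0.5158, 0.3697, 0.1185]
tool_rot: [179.9, -0.0, 102.7]
force: [0.6, -0.5, -2.2]
grip_width: 0.0236
grasp_force: 50.0
```

Run:
```python
from h import *
grab('side','s1'); p,d,K,T=load('s1')
o=env.get_obs(); print(o['time_s'],o['tool_pos'],o['tool_rot'],o['force'])
cv2.imwrite('pics/s1c.png',cv2.resize(p[260:400,150:340],None,fx=3.5,fy=3.5,interpolation=cv2.INTER_CUBIC)[...,::-1])
```

```text
7.05 [0.51568779 0.3695486  0.11801942] [ 1.79937166e+02 -1.05549197e-02  1.02709938e+02] [-0.09340675 -0.09481847 -3.57940836]
```

View pics/s1c.png

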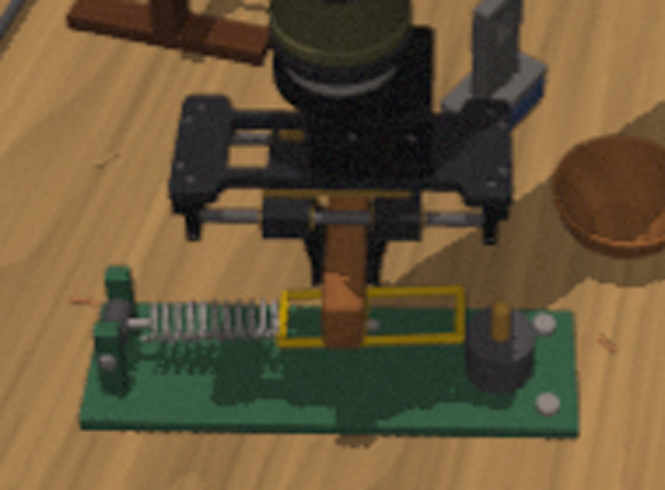

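jog_arm --motion '[[[0,0,-0.05,0,0,0,1],[0,0,-0.1,0,0,0,1],[0,0,-0.15,0,0,0,1],[0,0,-0.19,0,0,0,1],[0,0,-0.19,0,0,0,1]]]' --grip_force 60

```text
time_s: 7.55
tool_pos: [0.5161, 0.3696, 0.1375]
tool_rot: [179.9, -0.0, 102.7]
force: [2.6, -0.0, -3.2]
grip_width: 0.0235
grasp_force: 60.0
```

jog_arm --motion '[[[0,-0.05,0,0,0,0,1],[0,-0.1,0,0,0,0,1],[0,-0.15,0,0,0,0,1],[0,-0.2,0,0,0,0,1],[0,-0.25,0,0,0,0,1]]]'

```text
time_s: 8.05
tool_pos: [0.4909, 0.3638, 0.1366]
tool_rot: [179.9, 0.0, 102.7]
force: [4.7, 0.6, -3.1]
grip_width: 0.0233
grasp_force: 60.0
```

jog_arm --motion '[[[0,-0.05,0,0,0,0,1],[0,-0.1,0,0,0,0,1],[0,-0.15,0,0,0,0,1],[0,-0.21,0,0,0,0,1],[0,-0.21,0,0,0,0,1]]]'

```text
time_s: 8.55
tool_pos: [0.4704, 0.3593, 0.1369]
tool_rot: [179.9, 0.0, 102.7]
force: [6.5, 2.0, -2.8]
grip_width: 0.0231
grasp_force: 60.0
```

Run:
```python
from h import *
grab('side','s2'); p,d,K,T=load('s2')
o=env.get_obs(); print(o['time_s'],o['tool_pos'],o['tool_rot'],o['force'],o['grip_width'])
W=cloud(d,K,T); hsv=cv2.cvtColor(p,cv2.COLOR_RGB2HSV); H=hsv[...,0]
m=(H>22)&(H<34)&(hsv[...,1]>150)&(W[...,2]>.035)&(W[...,2]<.12); m[:260]=0
P=(W[m]-[.4236,.3475,0])@R.from_euler('z',12.5,degrees=True).as_matrix()
P=P[P[:,0].argsort()]*1000; print(np.round(P[:12]),np.round(P[-5:]))
cv2.imwrite('pics/s2c.png',cv2.resize(p[260:400,150:340],None,fx=3.5,fy=3.5,interpolation=cv2.INTER_CUBIC)[...,::-1])
```

```text
8.6 [0.47087791 0.35931215 0.13690872] [1.79885165e+02 3.47388064e-03 1.02722655e+02] [ 6.44346716  0.72918441 -3.26467325] 0.023565531819526857
[[-430. -224.   98.]
 [-429. -214.   40.]
 [-424. -267.   49.]
 [ -18.  -15.   90.]
 [ -17.   -2.   89.]
 [ -17.    6.   89.]
 [ -17.    4.   93.]
 [ -17.   16.   88.]
 [ -16.   16.   92.]
 [ -16.   20.   91.]
 [ -16.   23.   90.]
 [ -15.  -11.   91.]] [[94.  4. 70.]
 [94. -1. 70.]
 [94. -5. 72.]
 [94. -4. 69.]
 [95. -9. 71.]]
```

View pics/s2c.png

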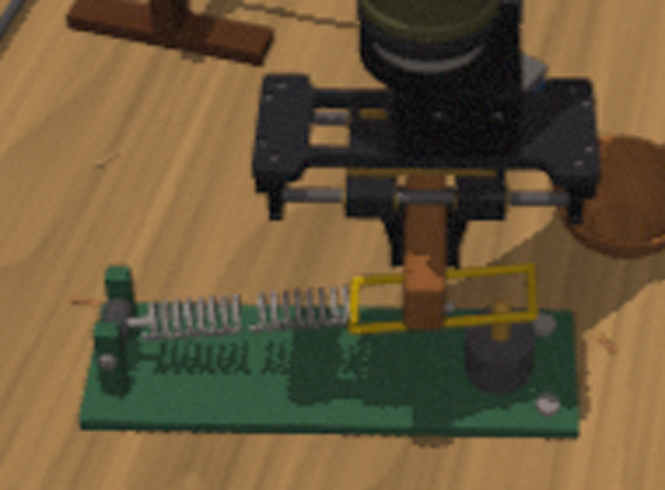

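jog_arm --motion '[[[0,-0.02,0,0,0,0,1],[0,-0.03,0.06,0,0,0,1],[0,-0.03,0.12,0,0,0,1],[0,-0.03,0.18,0,0,0,1],[0,-0.03,0.18,0,0,0,1]]]'

```text
time_s: 9.1
tool_pos: [0.4681, 0.3585, 0.1181]
tool_rot: [179.9, -0.0, 102.7]
force: [5.6, 1.9, -2.8]
grip_width: 0.0237
grasp_force: 60.0
```

jog_arm --motion '[[[0,0,0.06,0,0,0,1],[0,0,0.12,0,0,0,1],[0,0,0.18,0,0,0,1],[0,0,0.18,0,0,0,1],[0,0,0.18,0,0,0,1]]]'

```text
time_s: 9.6
tool_pos: [0.4684, 0.359, 0.101]
tool_rot: [179.9, -0.0, 102.7]
force: [5.7, 1.8, -3.0]
grip_width: 0.0236
grasp_force: 60.0
```

```bash
cat > link.py <<'E'
from h import *
import sys
grab('side',sys.argv[1]); p,d,K,T=load(sys.argv[1])
o=env.get_obs(); print(o['time_s'],o['tool_pos'],o['tool_rot'],o['force'],o['grip_width'])
W=cloud(d,K,T); hsv=cv2.cvtColor(p,cv2.COLOR_RGB2HSV); H=hsv[...,0]
m=(H>22)&(H<34)&(hsv[...,1]>150)&(W[...,2]>.03)&(W[...,2]<.12); m[:260]=0
P=(W[m]-[.4236,.3475,0])@R.from_euler('z',12.5,degrees=True).as_matrix()
P=P[(P[:,0]>-.1)]; P=P[P[:,0].argsort()]*1000; print(len(P),np.round(P[:10]).tolist(),np.round(P[-5:]).tolist())
cv2.imwrite('pics/%sc.png'%sys.argv[1],cv2.resize(p[260:400,150:340],None,fx=3.5,fy=3.5,interpolation=cv2.INTER_CUBIC)[...,::-1])
E
python3 link.py s3
```

```text
9.65 [0.46850676 0.35903738 0.1010802 ] [ 1.79870742e+02 -4.41377840e-02  1.02698128e+02] [ 6.15401493  0.81651147 -2.88661447] 0.023864242660750594
199 [[-21.0, -12.0, 52.0], [-21.0, 8.0, 51.0], [-20.0, 13.0, 54.0], [-20.0, 18.0, 53.0], [-20.0, 22.0, 52.0], [-20.0, 17.0, 56.0], [-20.0, 22.0, 55.0], [-19.0, -12.0, 55.0], [-19.0, -8.0, 54.0], [-19.0, -9.0, 55.0]] [[92.0, -2.0, 55.0], [93.0, -8.0, 51.0], [93.0, -12.0, 53.0], [93.0, -12.0, 49.0], [94.0, 18.0, 50.0]]
```

jog_arm --motion '[[[0,0,0.04,0,0,0,1],[0,0.04,0.04,0,0,0,1],[0,0.08,0.04,0,0,0,1],[0,0.12,0.04,0,0,0,1],[0,0.12,0.04,0,0,0,1]]]'

```text
time_s: 10.15
tool_pos: [0.4798, 0.3615, 0.0969]
tool_rot: [180.0, -0.0, 102.7]
force: [5.0, 2.1, -3.3]
grip_width: 0.0237
grasp_force: 60.0
```

```bash
python3 link.py s4
```

```text
10.2 [0.47958223 0.3614983  0.0967814 ] [ 1.79955398e+02 -2.61512723e-02  1.02705260e+02] [ 5.54248164  1.44005581 -2.14950099] 0.023850732137491636
185 [[-11.0, -15.0, 48.0], [-10.0, -9.0, 53.0], [-10.0, 7.0, 53.0], [-8.0, -10.0, 54.0], [-8.0, -4.0, 52.0], [-8.0, -7.0, 54.0], [-8.0, 0.0, 50.0], [-8.0, 3.0, 51.0], [-8.0, -4.0, 56.0], [-8.0, 0.0, 54.0]] [[104.0, -12.0, 53.0], [104.0, 23.0, 53.0], [104.0, -17.0, 49.0], [104.0, 17.0, 49.0], [105.0, 14.0, 49.0]]
```

View pics/s4c.png

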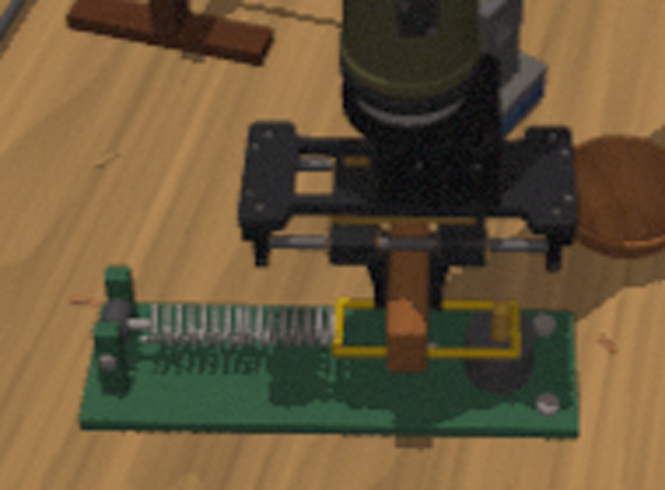

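jog_arm --motion '[[[0,0.05,0,0,0,0,1],[0,0.1,0,0,0,0,1],[0,0.15,0,0,0,0,1],[0,0.2,0,0,0,0,1],[0,0.2,0,0,0,0,1]]]'

```text
time_s: 10.7
tool_pos: [0.4991, 0.3656, 0.0963]
tool_rot: [-180.0, -0.0, 102.7]
force: [-0.1, -0.1, -0.9]
grip_width: 0.0236
grasp_force: 60.0
```

```bash
python3 link.py s5
```

```text
10.75 [0.49864772 0.36562267 0.09624402] [-1.79946382e+02 -2.36961647e-03  1.02703361e+02] [-0.59362449  0.76977755 -1.93763375] 0.02354403399697563
200 [[-8.0, -9.0, 52.0], [-8.0, -6.0, 52.0], [-8.0, -0.0, 50.0], [-8.0, -9.0, 56.0], [-8.0, 6.0, 54.0], [-8.0, 11.0, 51.0], [-8.0, 16.0, 51.0], [-8.0, 9.0, 55.0], [-8.0, 15.0, 53.0], [-8.0, 12.0, 55.0]] [[104.0, -9.0, 52.0], [104.0, -13.0, 51.0], [104.0, 20.0, 53.0], [104.0, 20.0, 50.0], [105.0, 16.0, 51.0]]
```

jog_arm --motion '[[[0,0.02,0,0,0,0,1],[0,0.02,-0.05,0,0,0,1],[0,0.02,-0.12,0,0,0,1],[0,0.02,-0.2,0,0,0,1],[0,0.02,-0.2,0,0,0,1]]]'

```text
time_s: 11.25
tool_pos: [0.5013, 0.3669, 0.1185]
tool_rot: [179.8, -0.1, 102.7]
force: [0.5, 0.3, -1.2]
grip_width: 0.0237
grasp_force: 60.0
```

jog_arm --motion '[[[0,0,-0.2,0,0,0,1],[0,0,-0.5,0,0,0,1],[0,0,-0.9,0,0,0,1],[0,0,-1,0,0,0,1],[0,0,-1,0,0,0,1]]]'

```text
time_s: 11.75
tool_pos: [0.5013, 0.367, 0.2185]
tool_rot: [179.8, -0.1, 102.7]
force: [-0.0, -0.3, -1.4]
grip_width: 0.0236
grasp_force: 60.0
```

```bash
python3 link.py s6;  python3 plan.py .54 .20 .265 102.6 .51 -.12 .265 93 .4097 -.336 .20 79.1
```

```text
11.8 [0.50065429 0.36605515 0.21647656] [1.79956912e+02 1.94658213e-02 1.02717271e+02] [-0.57080174  0.07477464 -1.97063772] 0.023790158311609855
269 [[-8.0, -11.0, 49.0], [-8.0, 4.0, 55.0], [-8.0, 8.0, 53.0], [-8.0, 10.0, 53.0], [-8.0, 14.0, 51.0], [-8.0, 13.0, 53.0], [-6.0, -16.0, 53.0], [-6.0, 1.0, 51.0], [-6.0, 4.0, 51.0], [-6.0, 8.0, 50.0]] [[104.0, -12.0, 52.0], [104.0, -13.0, 48.0], [104.0, 20.0, 50.0], [104.0, 19.0, 52.0], [104.0, 17.0, 52.0]]
[-0.853, 0.009, -0.243, 0.0, 0.0, 0.0]
[-0.853, 0.01, -0.243, 0.0, 0.0, 0.0]
-> [0.54, 0.2, 0.265, 102.6]
[-0.764, -0.248, -0.0, 0.0, 0.0, 0.013]
[-0.774, -0.215, -0.0, 0.0, 0.0, 0.013]
[-0.782, -0.183, -0.0, 0.0, 0.0, 0.013]
[-0.789, -0.15, -0.0, 0.0, 0.0, 0.013]
-> [0.51, -0.12, 0.265, 93.0]
[-0.702, -0.372, 0.217, 0.0, 0.0, 0.026]
[-0.729, -0.314, 0.217, 0.0, 0.0, 0.026]
[-0.752, -0.254, 0.217, 0.0, 0.0, 0.026]
-> [0.4097, -0.336, 0.2, 79.1]
11.8 [0.5007 0.3661 0.2165] [1.7996e+02 2.0000e-02 1.0272e+02] 0.0238 [-0.6  0.1 -2. ]
```

jog_arm --motion '[[[-0.85,0.01,-0.24,0,0,0,1],[-0.85,0.01,-0.24,0,0,0,1]]]'

```text
time_s: 12.0
tool_pos: [0.5193, 0.2817, 0.2381]
tool_rot: [-179.8, 0.1, 102.8]
force: [0.6, -0.7, -1.8]
grip_width: 0.0232
grasp_force: 60.0
```

jog_arm --motion '[[[-0.85,0.01,-0.24,0,0,0,1],[-0.85,0.01,-0.24,0,0,0,1]]]'

```text
time_s: 12.2
tool_pos: [0.54, 0.1969, 0.2626]
tool_rot: [-179.8, 0.1, 102.6]
force: [0.6, -1.3, -1.8]
grip_width: 0.0234
grasp_force: 60.0
```

jog_arm --motion '[[[-0.76,-0.25,0,0,0,0.013,1],[-0.76,-0.25,0,0,0,0.013,1]]]'

```text
time_s: 12.4
tool_pos: [0.5317, 0.1159, 0.2622]
tool_rot: [-179.8, 0.1, 100.1]
force: [0.6, -0.5, -1.2]
grip_width: 0.0233
grasp_force: 60.0
```

jog_arm --motion '[[[-0.77,-0.22,0,0,0,0.013,1],[-0.77,-0.22,0,0,0,0.013,1]]]'

```text
time_s: 12.6
tool_pos: [0.5231, 0.0365, 0.2621]
tool_rot: [-179.8, 0.1, 97.7]
force: [1.2, -0.2, -1.8]
grip_width: 0.0237
grasp_force: 60.0
```

jog_arm --motion '[[[-0.78,-0.18,0,0,0,0.013,1],[-0.78,-0.18,0,0,0,0.013,1]]]'

```text
time_s: 12.8
tool_pos: [0.5158, -0.0431, 0.2621]
tool_rot: [-179.8, 0.1, 95.4]
force: [0.4, 0.1, -1.5]
grip_width: 0.0234
grasp_force: 60.0
```

jog_arm --motion '[[[-0.79,-0.15,0,0,0,0.013,1],[-0.79,-0.15,0,0,0,0.013,1]]]'

```text
time_s: 13.0
tool_pos: [0.5085, -0.123, 0.2621]
tool_rot: [-179.8, 0.0, 93.1]
force: [1.0, -1.2, -2.1]
grip_width: 0.0237
grasp_force: 60.0
```

jog_arm --motion '[[[-0.7,-0.37,0.22,0,0,0.026,1],[-0.7,-0.37,0.22,0,0,0.026,1]]]'

```text
time_s: 13.2
tool_pos: [0.4747, -0.1939, 0.2394]
tool_rot: [-179.7, -0.0, 88.4]
force: [-0.3, -0.3, -1.2]
grip_width: 0.0237
grasp_force: 60.0
```

jog_arm --motion '[[[-0.73,-0.31,0.22,0,0,0.026,1],[-0.73,-0.31,0.22,0,0,0.026,1]]]'

```text
time_s: 13.4
tool_pos: [0.4414, -0.2657, 0.2172]
tool_rot: [-179.7, -0.0, 83.7]
force: [0.8, -0.7, -2.4]
grip_width: 0.0235
grasp_force: 60.0
```

jog_arm --motion '[[[-0.75,-0.25,0.22,0,0,0.026,1],[-0.75,-0.25,0.22,0,0,0.026,1],[-0.75,-0.25,0.22,0,0,0.026,1],[-0.75,-0.25,0.22,0,0,0.026,1],[-0.75,-0.25,0.22,0,0,0.026,1]]]'

```text
time_s: 13.9
tool_pos: [0.4126, -0.3333, 0.1975]
tool_rot: [-179.9, -0.1, 79.4]
force: [-0.3, 0.4, -1.2]
grip_width: 0.0233
grasp_force: 60.0
```

```bash
python3 plan.py .4099 -.3358 .15 79.1
```

```text
[-0.03, -0.022, 0.475, 0.0, 0.0, 0.002]
-> [0.4099, -0.3358, 0.15, 79.1]
13.9 [ 0.4126 -0.3333  0.1975] [-1.7993e+02 -9.0000e-02  7.9420e+01] 0.0233 [-0.3  0.4 -1.2]
```

jog_arm --motion '[[[-0.03,-0.02,0.2,0,0,0.002,1],[-0.03,-0.02,0.47,0,0,0.002,1],[-0.03,-0.02,0.47,0,0,0.002,1],[-0.03,-0.02,0.47,0,0,0.002,1]]]'

```text
time_s: 14.3
tool_pos: [0.4104, -0.3362, 0.1517]
tool_rot: [-180.0, -0.0, 79.1]
force: [-0.2, 0.7, -0.7]
grip_width: 0.0235
grasp_force: 60.0
```

```bash
python3 plan.py .4100 -.3358 .104 79.1
```

```text
[0.003, -0.005, 0.477, 0.0, 0.0, -0.0]
-> [0.41, -0.3358, 0.104, 79.1]
14.3 [ 0.4104 -0.3362  0.1517] [-1.7997e+02 -3.0000e-02  7.9080e+01] 0.0235 [-0.2  0.7 -0.7]
```

jog_arm --motion '[[[0,0,0.15,0,0,0,1],[0,0,0.3,0,0,0,1],[0,0,0.4,0,0,0,1],[0,0,0.47,0,0,0,1],[0,0,0.47,0,0,0,1]]]'

```text
time_s: 14.8
tool_pos: [0.4097, -0.3371, 0.1038]
tool_rot: [-180.0, -0.0, 79.0]
force: [-0.5, 0.4, -1.6]
grip_width: 0.0237
grasp_force: 60.0
```

jog_arm --motion '[[[0,0,0.01,0,0,0,0.65],[0,0,0.01,0,0,0,0.5],[0,0,0.01,0,0,0,0.5],[0,0,0.01,0,0,0,0.5],[0,0,0.01,0,0,0,0.5]]]'

```text
time_s: 15.3
tool_pos: [0.4099, -0.3375, 0.1038]
tool_rot: [180.0, 0.0, 79.0]
force: [0.2, 0.2, -0.0]
grip_width: 0.0424
grasp_force: 0.0
```

jog_arm --motion '[[[0,0,-0.15,0,0,0,0.5],[0,0,-0.5,0,0,0,0.5],[0,0,-1,0,0,0,0.5],[0,0,-1,0,0,0,0.5]]]'

```text
time_s: 15.7
tool_pos: [0.4136, -0.3398, 0.2119]
tool_rot: [179.3, 0.4, 79.0]
force: [0.7, -0.2, -0.1]
grip_width: 0.0433
grasp_force: 0.0
```

```bash
python3 - <<'E'
from h import *
p,d,K,T=grab('wrist','w3'); W=cloud(d,K,T); P=W[(W[...,2]>.115)&(W[...,2]<.15)]
P=P[(abs(P[:,0]-.41)<.08)&(abs(P[:,1]+.335)<.08)]
r=cv2.minAreaRect(P[:,:2].astype(np.float32)*1000);print(r,len(P),np.percentile(P[:,2],[5,50,95]))
p,d,K,T=grab('top','t3');W=cloud(d,K,T);z=W[...,2]
for n,u0,u1,v0,v1 in (('buf',205,265,215,255),('san',296,330,230,253)):
    for lo,hi in ((.1,.14),(.02,.045)):
        m=np.zeros(z.shape,bool);m[v0:v1,u0:u1]=1;m&=(z>lo)&(z<hi); print(n,np.round(cv2.minAreaRect(W[m][:,:2].astype(np.float32)*1000)[0],1),cv2.minAreaRect(W[m][:,:2].astype(np.float32)*1000)[1:])
E
python3 plan.py .46 -.23 .235 -8 .4463 -.1312 .235 -8
```

```text
((409.2268981933594, -337.35308837890625), (109.13270568847656, 24.00503158569336), 79.20056915283203) 5212 [0.1238055  0.1263788  0.12754108]
buf [474.2 123.5] ((45.78561019897461, 14.338415145874023), 67.27159881591797)
buf [441.8 144.6] ((83.51284790039062, 134.1922607421875), 55.94326400756836)
san [ 445.8 -131.3] ((45.876243591308594, 15.05104923248291), 80.64806365966797)
san [ 446.1 -131.4] ((79.65209197998047, 44.2337760925293), 80.84051513671875)
[0.385, 0.092, -0.096, 0.0, 0.0, 0.161]
[0.381, -0.106, -0.096, 0.0, 0.0, 0.161]
[0.282, -0.278, -0.096, 0.0, 0.0, 0.161]
-> [0.46, -0.23, 0.235, -8.0]
[-0.273, -0.959, -0.0, 0.0, 0.0, -0.0]
-> [0.4463, -0.1312, 0.235, -8.0]
15.8 [ 0.4108 -0.338   0.2061] [1.798e+02 1.500e-01 7.896e+01] 0.0435 [-0.   0.1 -0.3]
```

jog_arm --motion '[[[0.39,0.09,-0.1,0,0,0.16,0],[0.39,0.09,-0.1,0,0,0.16,0],[0.39,0.09,-0.1,0,0,0.16,0],[0.39,0.09,-0.1,0,0,0.16,0]]]'

```text
time_s: 16.2
tool_pos: [0.4255, -0.3, 0.2125]
tool_rot: [-179.9, 0.0, 50.0]
force: [0.3, 0.2, -0.2]
grip_width: 0.0677
grasp_force: 0.0
```

jog_arm --motion '[[[0.38,-0.1,-0.1,0,0,0.16,0],[0.38,-0.1,-0.1,0,0,0.16,0],[0.38,-0.1,-0.1,0,0,0.16,0],[0.38,-0.1,-0.1,0,0,0.16,0]]]'

```text
time_s: 16.6
tool_pos: [0.4422, -0.2645, 0.2224]
tool_rot: [-179.9, 0.1, 21.2]
force: [-0.1, -0.3, -0.9]
grip_width: 0.0864
grasp_force: 0.0
```

jog_arm --motion '[[[0.28,-0.28,-0.1,0,0,0.16,0],[0.28,-0.28,-0.1,0,0,0.16,0],[0.28,-0.28,-0.1,0,0,0.16,0],[0.28,-0.28,-0.1,0,0,0.16,0]]]'

```text
time_s: 17.0
tool_pos: [0.458, -0.2283, 0.2324]
tool_rot: [-180.0, 0.1, -7.6]
force: [0.6, -0.6, 0.9]
grip_width: 0.087
grasp_force: 0.0
```

jog_arm --motion '[[[-0.27,-0.96,0,0,0,0,0],[-0.27,-0.96,0,0,0,0,0],[-0.27,-0.96,0,0,0,0,0],[-0.27,-0.96,0,0,0,0,0],[-0.27,-0.96,0,0,0,0,0]]]'

```text
time_s: 17.5
tool_pos: [0.4439, -0.1313, 0.233]
tool_rot: [180.0, 0.1, -7.5]
force: [0.0, -1.0, -0.6]
grip_width: 0.0872
grasp_force: 0.0
```

```bash
python3 - <<'E'
from h import *
p,d,K,T=grab('wrist','w4'); W=cloud(d,K,T); 
for lo,hi in((.113,.125),(.03,.04)):
  P=W[(W[...,2]>lo)&(W[...,2]<hi)]
  P=P[(abs(P[:,0]-.446)<.05)&(abs(P[:,1]+.131)<.045)]
  if len(P): print(cv2.minAreaRect(P[:,:2].astype(np.float32)*1000),len(P))
E
python3 plan.py .446 -.1312 .16 -8.8 .446 -.1312 .09 -8.8
```

```text
((445.63092041015625, -132.37005615234375), (46.0969123840332, 14.334892272949219), 81.32562255859375) 1153
((445.9066467285156, -132.46336364746094), (80.02415466308594, 43.27405548095703), 80.87586212158203) 2044
[0.02, -0.006, 0.731, 0.0, 0.0, 0.007]
-> [0.446, -0.1312, 0.16, -8.8]
[0.0, -0.0, 0.7, 0.0, 0.0, -0.0]
-> [0.446, -0.1312, 0.09, -8.8]
17.55 [ 0.444  -0.1316  0.2331] [-1.7999e+02  5.0000e-02 -7.5600e+00] 0.087 [-1.2  1.  -1.1]
```

jog_arm --motion '[[[0.02,0,0.4,0,0,0.007,0],[0.02,0,0.73,0,0,0.007,0],[0.02,0,0.73,0,0,0.007,0],[0.02,0,0.73,0,0,0.007,0]]]'

```text
time_s: 17.95
tool_pos: [0.4462, -0.1312, 0.1606]
tool_rot: [-180.0, 0.1, -8.8]
force: [0.1, 0.0, 1.0]
grip_width: 0.0869
grasp_force: 0.0
```

```bash
python3 - <<'E'
from h import *
p,d,K,T=load('t3');W=cloud(d,K,T);z=W[...,2]
for u0,u1,v0,v1 in((236,249,163,181),(326,337,163,181),(236,249,134,148),(326,337,136,148)):
    q=W[v0:v1,u0:u1].reshape(-1,3); q=q[(q[:,2]>.008)&(q[:,2]<.1)]
    print(len(q),np.round(np.percentile(q,[3,50,97],axis=0),3).tolist())
for u0,u1 in((260,280),(295,315)):
    q=W[146:160,u0:u1].reshape(-1,3); q=q[(q[:,2]>.14)]; print(np.round(np.percentile(q,[2,50,98],axis=0),4).tolist())
E
python3 plan.py .4458 -.1317 .09 -8.8
```

```text
154 [[0.657, 0.09, 0.009], [0.686, 0.103, 0.014], [0.714, 0.117, 0.021]]
149 [[0.657, -0.21, 0.009], [0.684, -0.196, 0.014], [0.715, -0.182, 0.021]]
85 [[0.773, 0.087, 0.01], [0.799, 0.098, 0.015], [0.816, 0.114, 0.02]]
83 [[0.771, -0.212, 0.009], [0.792, -0.198, 0.015], [0.809, -0.185, 0.021]]
[[0.7033, -0.0234, 0.142], [0.7114, 0.0075, 0.1546], [0.7225, 0.0352, 0.1611]]
[[0.7011, -0.1313, 0.143], [0.7089, -0.1021, 0.1542], [0.7201, -0.0728, 0.1613]]
[-0.003, 0.005, 0.706, 0.0, 0.0, 0.0]
-> [0.4458, -0.1317, 0.09, -8.8]
17.95 [ 0.4462 -0.1312  0.1606] [-1.7995e+02  7.0000e-02 -8.7800e+00] 0.0869 [0.1 0.  1. ]
```

jog_arm --motion '[[[0,0,0.35,0,0,0,0],[0,0,0.7,0,0,0,0],[0,0,0.7,0,0,0,0.2],[0,0,0.7,0,0,0,0.5],[0,0,0.7,0,0,0,1]]]' --grip_force 40

```text
time_s: 18.45
tool_pos: [0.4484, -0.1313, 0.0932]
tool_rot: [179.9, -0.2, -8.7]
force: [-0.5, 0.2, -0.3]
grip_width: 0.0705
grasp_force: 0.0
```

jog_arm --motion '[[[0,0,0,0,0,0,1],[0,0,0,0,0,0,1],[0,0,0,0,0,0,1]]]'

```text
time_s: 18.75
tool_pos: [0.4468, -0.1309, 0.0914]
tool_rot: [179.9, -0.1, -8.7]
force: [0.3, -2.8, 1.9]
grip_width: 0.0472
grasp_force: 1.1
```

jog_arm --motion '[[[0,0,-0.1,0,0,0,1],[0,0,-0.3,0,0,0,1],[0,0,-0.5,0,0,0,1],[0,0,-0.58,0,0,0,1],[0,0,-0.58,0,0,0,1]]]'

```text
time_s: 19.25
tool_pos: [0.4471, -0.1308, 0.1498]
tool_rot: [179.9, -0.1, -8.7]
force: [-1.2, -0.2, -2.5]
grip_width: 0.0459
grasp_force: 39.9
```

```bash
python3 plan.py .555 -.1555 .15 -0.5
```

```text
[0.552, 0.041, -0.001, 0.0, 0.0, -0.023]
[0.548, 0.08, -0.001, 0.0, 0.0, -0.023]
-> [0.555, -0.1555, 0.15, -0.5]
19.25 [ 0.4471 -0.1308  0.1498] [ 1.7994e+02 -1.4000e-01 -8.7000e+00] 0.0459 [-1.2 -0.2 -2.5]
```

jog_arm --motion '[[[0.55,0.04,0,0,0,-0.023,1],[0.55,0.04,0,0,0,-0.023,1]]]'

```text
time_s: 19.45
tool_pos: [0.5027, -0.1433, 0.1461]
tool_rot: [-179.8, -0.0, -4.5]
force: [-0.1, 1.1, -1.7]
grip_width: 0.0461
grasp_force: 40.0
```

jog_arm --motion '[[[0.55,0.08,0,0,0,-0.023,1],[0.55,0.08,0,0,0,-0.023,1],[0.55,0.08,0,0,0,-0.023,1],[0.55,0.08,0,0,0,-0.023,1],[0.55,0.08,0,0,0,-0.023,1]]]'

```text
time_s: 19.95
tool_pos: [0.5534, -0.1549, 0.1487]
tool_rot: [180.0, 0.0, -0.4]
force: [-0.1, -0.3, -2.5]
grip_width: 0.0459
grasp_force: 40.0
```

```bash
cat > peg.py <<'E'
from h import *
import sys
py=float(sys.argv[1])
p,d,K,T=grab('wrist',sys.argv[2]); W=cloud(d,K,T); o=env.get_obs()
print(o['time_s'],np.round(o['tool_pos'],4),np.round(o['tool_rot'],1),o['force'])
z=W[...,2]
m=(abs(W[...,1]-py)<.03)&(W[...,0]>.59)&(W[...,0]<.69)&(z>.12)&(z<.165); P=W[m]
for x in np.arange(.595,.7,.015):
    q=P[(P[:,0]>=x)&(P[:,0]<x+.015)]
    if len(q): print('peg',round(x,3),len(q),np.round(np.percentile(q,[3,50,97],axis=0),4)[:,1:].tolist())
t=o['tool_pos']
m=(abs(W[...,0]-t[0])<.03)&(abs(W[...,1]-t[1])<.02)&(z>.05)&(z<.25); P=W[m]
if len(P): print('plate',len(P),np.round(np.percentile(P,[3,50,97],axis=0),4).tolist())
E
python3 peg.py -.1555 w5
```

```text
20.0 [ 0.5535 -0.1551  0.1489] [179.9   0.   -0.4] [-0.25614787  0.22310067 -2.42083492]
peg 0.595 621 [[-0.1602, 0.154], [-0.1566, 0.1569], [-0.153, 0.1589]]
peg 0.61 791 [[-0.1606, 0.1512], [-0.157, 0.1541], [-0.1531, 0.1565]]
peg 0.625 798 [[-0.1611, 0.1479], [-0.1572, 0.1507], [-0.1536, 0.1532]]
peg 0.64 825 [[-0.1612, 0.1441], [-0.1576, 0.1474], [-0.1537, 0.1498]]
peg 0.655 687 [[-0.1616, 0.1416], [-0.158, 0.1444], [-0.1542, 0.1466]]
plate 24077 [[0.549, -0.1739, 0.089], [0.5775, -0.1551, 0.2329], [0.5825, -0.1362, 0.2482]]
```

View pics/w5.png

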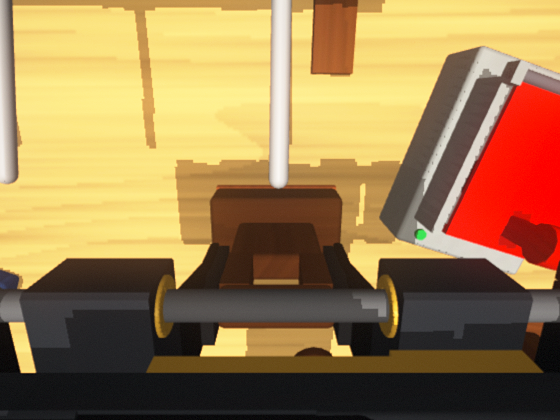

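jog_arm --motion '[[[0.1,0.02,0,0,0,0.004,1],[0.2,0.02,0,0,0,0.004,1],[0.35,0.02,0,0,0,0.004,1],[0.5,0.02,0.01,0,0,0.004,1],[0.5,0.02,0.01,0,0,0.004,1]]]'

```text
time_s: 20.5
tool_pos: [0.6065, -0.157, 0.1475]
tool_rot: [-179.9, -0.1, -1.1]
force: [-0.4, 0.7, -2.5]
grip_width: 0.0457
grasp_force: 40.0
```

jog_arm --motion '[[[0.1,0,0.02,0,0,0,1],[0.2,0,0.04,0,0,0,1],[0.35,0.01,0.07,0,0,0,1],[0.52,0.01,0.1,0,0,0,1],[0.52,0.01,0.1,0,0,0,1]]]'

```text
time_s: 21.0
tool_pos: [0.6579, -0.1592, 0.1367]
tool_rot: [-179.9, -0.0, -1.1]
force: [-0.0, -0.2, -2.0]
grip_width: 0.0457
grasp_force: 40.0
```

```bash
python3 plan.py .658 -.1575 .128 -1
```

```text
[0.001, -0.017, 0.087, 0.0, 0.0, -0.001]
-> [0.658, -0.1575, 0.128, -1.0]
21.0 [ 0.6579 -0.1592  0.1367] [-1.7995e+02 -4.0000e-02 -1.1200e+00] 0.0457 [-0.  -0.2 -2. ]
```

jog_arm --motion '[[[0,-0.01,0.02,0,0,0,1],[0,-0.01,0.04,0,0,0,1],[0,-0.01,0.06,0,0,0,1],[0,-0.01,0.07,0,0,0,1],[0,-0.01,0.07,0,0,0,1]]]'

```text
time_s: 21.5
tool_pos: [0.6562, -0.1587, 0.1311]
tool_rot: [180.0, -0.0, -1.1]
force: [-0.2, -0.0, -0.1]
grip_width: 0.0459
grasp_force: 40.0
```

jog_arm --motion '[[[0,0,0,0,0,0,0.4],[0,0,0,0,0,0,0.3],[0,0,0,0,0,0,0.2],[0,0,0,0,0,0,0.2],[0,0,0,0,0,0,0.2]]]'

```text
time_s: 22.0
tool_pos: [0.6563, -0.1586, 0.1306]
tool_rot: [180.0, -0.0, -1.1]
force: [-0.0, 0.3, -0.5]
grip_width: 0.0684
grasp_force: 0.0
```

jog_arm --motion '[[[0,0,-0.2,0,0,0,0.2],[0,0,-0.5,0,0,0,0.2],[0,0,-0.9,0,0,0,0.2],[0,0,-0.9,0,0,0,0.2],[0,0,-0.9,0,0,0,0.2]]]'

```text
time_s: 22.5
tool_pos: [0.657, -0.1585, 0.222]
tool_rot: [180.0, -0.2, -1.1]
force: [1.0, 0.8, -0.6]
grip_width: 0.0697
grasp_force: 0.0
```

```bash
python3 - <<'E'
from h import *
p,d,K,T=grab('side','s7')
cv2.imwrite('pics/s7c.png',cv2.resize(p[130:310,150:370],None,fx=3.3,fy=3.3,interpolation=cv2.INTER_CUBIC)[...,::-1])
W=cloud(d,K,T)
E
python3 plan.py .4742 .1235 .235 -22.3
```

```text
[-0.469, -0.696, -0.037, 0.0, 0.0, 0.029]
[-0.531, -0.65, -0.037, 0.0, 0.0, 0.029]
[-0.589, -0.598, -0.037, 0.0, 0.0, 0.029]
[-0.641, -0.541, -0.037, 0.0, 0.0, 0.029]
-> [0.4742, 0.1235, 0.235, -22.3]
22.55 [ 0.6561 -0.1585  0.2203] [ 1.7999e+02  1.0000e-02 -1.1400e+00] 0.0695 [ 0.7  0.3 -0. ]
```

View pics/s7c.png

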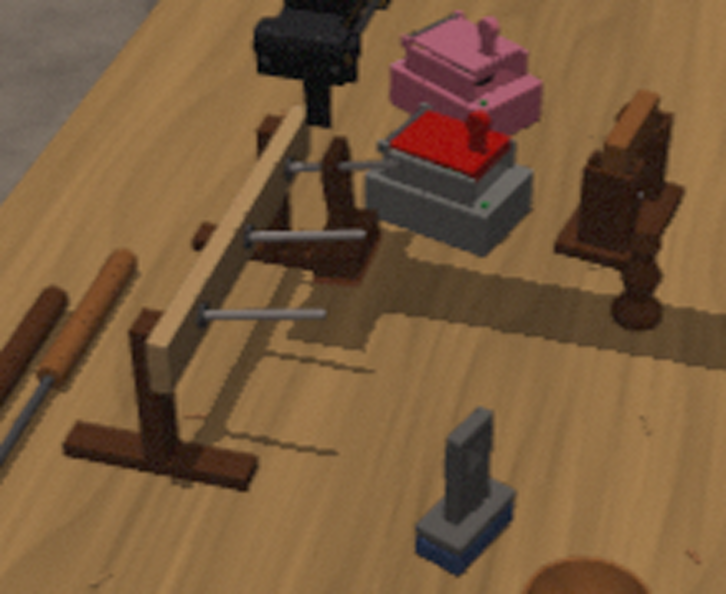

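jog_arm --motion '[[[-0.47,-0.7,-0.04,0,0,0.029,0],[-0.47,-0.7,-0.04,0,0,0.029,0]]]'

```text
time_s: 22.75
tool_pos: [0.6087, -0.0859, 0.2221]
tool_rot: [-179.9, 0.3, -6.5]
force: [0.1, 0.9, 0.8]
grip_width: 0.0791
grasp_force: 0.0
```

jog_arm --motion '[[[-0.53,-0.65,-0.04,0,0,0.029,0],[-0.53,-0.65,-0.04,0,0,0.029,0]]]'

```text
time_s: 22.95
tool_pos: [0.5627, -0.0142, 0.227]
tool_rot: [-180.0, 0.2, -11.6]
force: [0.3, 0.6, 0.8]
grip_width: 0.0863
grasp_force: 0.0
```

jog_arm --motion '[[[-0.59,-0.6,-0.04,0,0,0.029,0],[-0.59,-0.6,-0.04,0,0,0.029,0]]]'

```text
time_s: 23.15
tool_pos: [0.5168, 0.0561, 0.2311]
tool_rot: [180.0, 0.2, -16.8]
force: [0.7, 0.4, -0.8]
grip_width: 0.0869
grasp_force: 0.0
```

jog_arm --motion '[[[-0.64,-0.54,-0.04,0,0,0.029,0],[-0.64,-0.54,-0.04,0,0,0.029,0],[-0.64,-0.54,-0.04,0,0,0.029,0],[-0.64,-0.54,-0.04,0,0,0.029,0],[-0.64,-0.54,-0.04,0,0,0.029,0]]]'

```text
time_s: 23.65
tool_pos: [0.474, 0.1221, 0.2356]
tool_rot: [179.9, 0.1, -22.1]
force: [-0.1, -0.5, -0.4]
grip_width: 0.0871
grasp_force: 0.0
```

```bash
python3 - <<'E'
from h import *
print(env.get_obs()['qpos'])
p,d,K,T=grab('wrist','w6'); W=cloud(d,K,T); 
for lo,hi in((.113,.128),(.03,.04)):
  P=W[(W[...,2]>lo)&(W[...,2]<hi)]
  P=P[(abs(P[:,0]-.474)<.06)&(abs(P[:,1]-.124)<.055)]
  if len(P): print(cv2.minAreaRect(P[:,:2].astype(np.float32)*1000),len(P))
E
python3 plan.py .4742 .1235 .16 -22.3
```

```text
[  23.93949366    0.40535833  -41.22856542  104.01625311    0.28148037
   75.76542258 -129.49454782]
((473.8440246582031, 122.48681640625), (45.593505859375, 13.963257789611816), 68.01416015625) 1115
((473.79388427734375, 123.03720092773438), (80.1528091430664, 44.34140396118164), 68.20631408691406) 2003
[-0.005, -0.014, 0.757, 0.0, 0.0, 0.001]
-> [0.4742, 0.1235, 0.16, -22.3]
23.7 [0.4741 0.122  0.2357] [ 1.7996e+02  7.0000e-02 -2.2170e+01] 0.0867 [ 0.2 -0.2  0.3]
```

jog_arm --motion '[[[0,-0.01,0.4,0,0,0,0],[0,-0.01,0.75,0,0,0,0],[0,-0.01,0.75,0,0,0,0],[0,-0.01,0.75,0,0,0,0]]]'

```text
time_s: 24.1
tool_pos: [0.4744, 0.1238, 0.1615]
tool_rot: [180.0, 0.1, -22.1]
force: [0.3, -0.7, 0.6]
grip_width: 0.087
grasp_force: 0.0
```

jog_arm --motion '[[[0,0,0.35,0,0,0,0],[0,0,0.7,0,0,0,0],[0,0,0.7,0,0,0,0],[0,0,0.7,0,0,0,0.4],[0,0,0.7,0,0,0,1]]]'

```text
time_s: 24.6
tool_pos: [0.4763, 0.125, 0.0942]
tool_rot: [-179.9, -0.2, -22.0]
force: [0.2, 0.2, 0.5]
grip_width: 0.0779
grasp_force: 0.0
```

jog_arm --motion '[[[0,0,0,0,0,0,1],[0,0,0,0,0,0,1],[0,0,0,0,0,0,1],[0,0,0,0,0,0,1],[0,0,0,0,0,0,1]]]'

```text
time_s: 25.1
tool_pos: [0.4742, 0.1243, 0.0917]
tool_rot: [180.0, -0.0, -22.0]
force: [-0.4, -0.6, 2.0]
grip_width: 0.0454
grasp_force: 39.8
```

jog_arm --motion '[[[0,0,-0.1,0,0,0,1],[0,0,-0.3,0,0,0,1],[0,0,-0.5,0,0,0,1],[0,0,-0.58,0,0,0,1],[0,0,-0.58,0,0,0,1]]]'

```text
time_s: 25.6
tool_pos: [0.475, 0.1248, 0.1508]
tool_rot: [-179.9, -0.1, -22.0]
force: [-0.0, 0.2, -0.2]
grip_width: 0.0456
grasp_force: 39.9
```

```bash
python3 plan.py .555 .063 .15 -1
```

```text
[0.487, 0.137, 0.004, 0.0, 0.0, -0.058]
[0.454, 0.223, 0.004, 0.0, 0.0, -0.058]
-> [0.555, 0.063, 0.15, -1.0]
25.6 [0.475  0.1248 0.1508] [-1.7995e+02 -1.4000e-01 -2.2020e+01] 0.0456 [-0.   0.2 -0.2]
```

jog_arm --motion '[[[0.49,0.14,0,0,0,-0.058,1],[0.49,0.14,0,0,0,-0.058,1],[0.49,0.14,0,0,0,-0.058,1]]]'

```text
time_s: 25.9
tool_pos: [0.514, 0.0923, 0.1481]
tool_rot: [-180.0, 0.2, -11.7]
force: [-0.1, 0.5, -2.2]
grip_width: 0.0455
grasp_force: 39.9
```

jog_arm --motion '[[[0.45,0.22,0,0,0,-0.058,1],[0.45,0.22,0,0,0,-0.058,1],[0.45,0.22,0,0,0,-0.058,1],[0.45,0.22,0,0,0,-0.058,1],[0.45,0.22,0,0,0,-0.058,1]]]'

```text
time_s: 26.4
tool_pos: [0.5529, 0.0642, 0.1494]
tool_rot: [180.0, 0.0, -1.1]
force: [0.7, -0.2, -1.5]
grip_width: 0.0454
grasp_force: 39.9
```

```bash
python3 peg.py .063 w7
python3 - <<'E'
from h import *
p,d,K,T=load('w7');W=cloud(d,K,T);z=W[...,2]
P=W[(z>.08)&(z<.105)&(abs(W[...,0]-.57)<.03)&(abs(W[...,1]-.063)<.05)]
print(len(P),np.round(np.percentile(P,[2,50,98],axis=0),4).tolist())
P=W[(z>.155)&(z<.2)&(abs(W[...,0]-.556)<.03)&(abs(W[...,1]-.063)<.015)]
print(len(P),np.round(np.percentile(P,[2,50,98],axis=0),4).tolist() if len(P) else '')
E
```

```text
26.45 [0.5532 0.0639 0.1496] [180.    0.   -1.1] [ 0.07371249 -0.09656825 -0.9766191 ]
peg 0.595 370 [[0.0595, 0.1549], [0.0634, 0.1575], [0.067, 0.159]]
peg 0.61 787 [[0.0593, 0.1523], [0.063, 0.1552], [0.0668, 0.1576]]
peg 0.625 798 [[0.0591, 0.1491], [0.0629, 0.1519], [0.0665, 0.1543]]
peg 0.64 823 [[0.0588, 0.1455], [0.0624, 0.1486], [0.0662, 0.151]]
peg 0.655 694 [[0.0582, 0.1426], [0.0621, 0.1456], [0.0659, 0.1479]]
plate 23784 [[0.5511, 0.045, 0.0903], [0.5771, 0.0638, 0.2336], [0.5822, 0.0827, 0.2486]]
5316 [[0.5455, 0.0253, 0.0856], [0.5641, 0.0633, 0.0925], [0.5748, 0.1015, 0.1028]]
1056 [[0.5468, 0.0483, 0.1559], [0.5595, 0.0616, 0.1707], [0.5604, 0.0776, 0.18]]
```

View pics/w7.png

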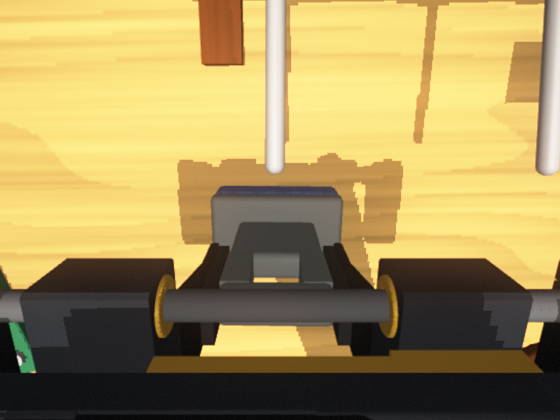

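jog_arm --motion '[[[0.1,0,0,0,0,0,1],[0.2,0,0,0,0,0,1],[0.35,0,0,0,0,0,1],[0.52,0,0.01,0,0,0,1],[0.52,0,0.01,0,0,0,1]]]'

```text
time_s: 26.95
tool_pos: [0.6084, 0.0612, 0.1482]
tool_rot: [-179.9, -0.1, -1.2]
force: [-0.3, -0.8, -1.4]
grip_width: 0.0457
grasp_force: 39.9
```

jog_arm --motion '[[[0.1,0,0.02,0,0,0,1],[0.2,0,0.04,0,0,0,1],[0.35,0,0.07,0,0,0,1],[0.52,0,0.1,0,0,0,1],[0.52,0,0.1,0,0,0,1]]]'

```text
time_s: 27.45
tool_pos: [0.6596, 0.06, 0.1376]
tool_rot: [-180.0, -0.0, -1.2]
force: [-0.6, 0.3, -2.1]
grip_width: 0.0459
grasp_force: 39.9
```

jog_arm --motion '[[[0,0,0.02,0,0,0,1],[0,0,0.04,0,0,0,1],[0,0,0.06,0,0,0,1],[0,0,0.07,0,0,0,1],[0,0,0.07,0,0,0,1]]]'

```text
time_s: 27.95
tool_pos: [0.6579, 0.0607, 0.1321]
tool_rot: [180.0, -0.0, -1.1]
force: [-0.2, -0.9, 0.7]
grip_width: 0.0458
grasp_force: 39.9
```

Weight is on the peg; release and back off.

jog_arm --motion '[[[0,0,0,0,0,0,0.4],[0,0,0,0,0,0,0.3],[0,0,0,0,0,0,0.2],[0,0,0,0,0,0,0.2],[0,0,0,0,0,0,0.2]]]'

```text
time_s: 28.45
tool_pos: [0.658, 0.0606, 0.1315]
tool_rot: [180.0, 0.0, -1.1]
force: [0.0, 0.6, -0.4]
grip_width: 0.0686
grasp_force: 0.0
```

jog_arm --motion '[[[0,0,-0.2,0,0,0,0.2],[0,0,-0.5,0,0,0,0.2],[0,0,-0.9,0,0,0,0.2],[0,0,-0.9,0,0,0,0.2],[0,0,-0.9,0,0,0,0.2]]]'

```text
time_s: 28.95
tool_pos: [0.6586, 0.0609, 0.2229]
tool_rot: [-180.0, -0.1, -1.1]
force: [-0.5, -0.1, -0.2]
grip_width: 0.0698
grasp_force: 0.0
```

```bash
python3 - <<'E'
from h import *
p,d,K,T=grab('side','s8')
cv2.imwrite('pics/s8c.png',cv2.resize(p[120:400,150:390],None,fx=2.1,fy=2.1,interpolation=cv2.INTER_CUBIC)[...,::-1])
print(env.get_obs()['qpos'])
E
python3 plan.py .5535 -.3017 .22 -18.3
```

```text
[  20.87901602   24.46783668  -38.4030818    81.5978719    15.20847384
   79.16656493 -108.99762172]
[-0.243, 0.911, 0.003, 0.0, 0.0, 0.024]
[-0.174, 0.926, 0.003, 0.0, 0.0, 0.024]
[-0.104, 0.937, 0.003, 0.0, 0.0, 0.024]
[-0.034, 0.942, 0.003, 0.0, 0.0, 0.024]
-> [0.5535, -0.3017, 0.22, -18.3]
29.0 [0.6579 0.0605 0.2214] [179.98   0.    -1.14] 0.0698 [-1.   0.1  0.1]
```

View pics/s8c.png

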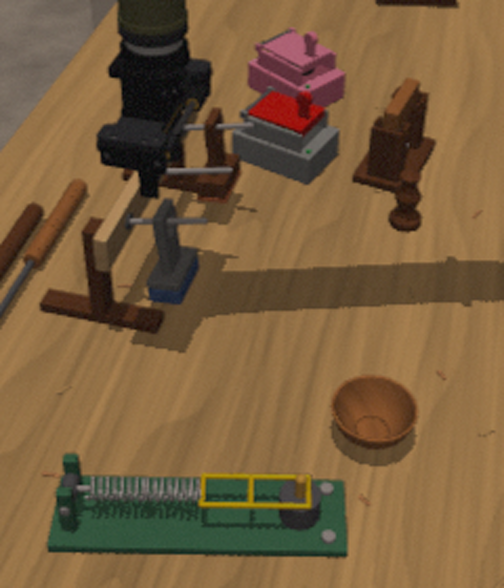

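jog_arm --motion '[[[-0.24,0.91,0,0,0,0.024,0.5],[-0.24,0.91,0,0,0,0.024,0.5]]]'

```text
time_s: 29.2
tool_pos: [0.6309, -0.03, 0.2196]
tool_rot: [180.0, 0.2, -5.4]
force: [0.0, -0.1, -0.4]
grip_width: 0.0608
grasp_force: 0.0
```

jog_arm --motion '[[[-0.17,0.93,0,0,0,0.024,0.5],[-0.17,0.93,0,0,0,0.024,0.5]]]'

```text
time_s: 29.4
tool_pos: [0.6046, -0.1235, 0.2197]
tool_rot: [180.0, 0.2, -9.9]
force: [0.1, -0.2, -0.1]
grip_width: 0.0472
grasp_force: 0.0
```

jog_arm --motion '[[[-0.1,0.94,0,0,0,0.024,0.5],[-0.1,0.94,0,0,0,0.024,0.5]]]'

```text
time_s: 29.6
tool_pos: [0.5786, -0.2144, 0.2198]
tool_rot: [180.0, 0.2, -14.3]
force: [0.5, -0.9, -0.0]
grip_width: 0.0438
grasp_force: 0.0
```

jog_arm --motion '[[[-0.03,0.94,0,0,0,0.024,0.5],[-0.03,0.94,0,0,0,0.024,0.5],[-0.03,0.94,0,0,0,0.024,0.5],[-0.03,0.94,0,0,0,0.024,0.5],[-0.03,0.94,0,0,0,0.024,0.5]]]'

```text
time_s: 30.1
tool_pos: [0.5549, -0.3005, 0.2205]
tool_rot: [-179.9, 0.1, -18.3]
force: [0.0, 0.4, -0.0]
grip_width: 0.0437
grasp_force: 0.0
```

```bash
python3 - <<'E'
from h import *
p,d,K,T=grab('wrist','w8'); W=cloud(d,K,T);z=W[...,2]
hsv=cv2.cvtColor(p,cv2.COLOR_RGB2HSV); red=((hsv[...,0]<8)|(hsv[...,0]>172))&(hsv[...,1]>150)
near=(abs(W[...,0]-.59)<.1)&(abs(W[...,1]+.31)<.09)
for n,m in(('knob',red&near&(z>.1)&(z<.14)),('flap',red&near&(z>.07)&(z<.095)),('box',near&(z>.03)&(z<.1))):
    P=W[m]; 
    if len(P): print(n,len(P),cv2.minAreaRect(P[:,:2].astype(np.float32)*1000),np.percentile(P[:,2],[2,50,98]))
E
python3 plan.py .5535 -.3017 .112 -18.3
```

```text
knob 518 ((554.2962646484375, -303.1568908691406), (11.601555824279785, 21.450281143188477), 71.78385162353516) [0.11742145 0.12679398 0.1290863 ]
flap 11038 ((582.431396484375, -313.20709228515625), (76.92677307128906, 95.92969512939453), 71.8674087524414) [0.08518473 0.08662899 0.08811213]
box 16861 ((581.63427734375, -312.20721435546875), (100.25511932373047, 138.77902221679688), 71.93341827392578) [0.04929112 0.08637092 0.08881352]
[-0.006, 0.011, 0.544, 0.0, 0.0, 0.0]
[-0.006, 0.011, 0.544, 0.0, 0.0, 0.0]
-> [0.5535, -0.3017, 0.112, -18.3]
30.15 [ 0.5553 -0.3001  0.2208] [-1.7993e+02  7.0000e-02 -1.8250e+01] 0.0435 [0.2 0.8 0.3]
```

jog_arm --motion '[[[0,0.03,0.4,0,0,0,0.5],[0,0.03,0.7,0,0,0,0.5],[0,0.03,0.95,0,0,0,0.5],[0,0.03,1,0,0,0,0.5],[0,0.03,1,0,0,0,0.5]]]'

```text
time_s: 30.65
tool_pos: [0.554, -0.3035, 0.121]
tool_rot: [-180.0, 0.1, -18.3]
force: [0.5, -0.6, -0.2]
grip_width: 0.0437
grasp_force: 0.0
```

jog_arm --motion '[[[0,0,0.07,0,0,0,0.5],[0,0,0.07,0,0,0,0.8],[0,0,0.07,0,0,0,1],[0,0,0.07,0,0,0,1],[0,0,0.07,0,0,0,1]]]' --grip_force 6

```text
time_s: 31.15
tool_pos: [0.5541, -0.3053, 0.1151]
tool_rot: [180.0, -0.1, -18.4]
force: [-0.1, -0.4, 0.3]
grip_width: 0.0194
grasp_force: 0.0
```

```bash
python3 - <<'E'
import numpy as np
# knob relative arc
for t in range(0,105,8):
    a=np.radians(158.68-t); r=np.hypot(82,32)
    print(t,round(r*np.cos(a)+82,1),round(r*np.sin(a)-32,1))
E
python3 plan.py .5535 -.3017 .112 -18.3
```

```text
0 0.0 0.0
8 5.3 11.1
16 12.0 21.4
24 20.1 30.6
32 29.4 38.6
40 39.8 45.2
48 50.9 50.4
56 62.7 53.9
64 74.8 55.7
72 87.1 55.9
80 99.3 54.3
88 111.1 51.1
96 122.4 46.2
104 132.9 39.8
[-0.017, -0.032, 0.031, 0.0, 0.0, -0.001]
-> [0.5535, -0.3017, 0.112, -18.3]
31.15 [ 0.5541 -0.3053  0.1151] [ 1.7998e+02 -5.0000e-02 -1.8430e+01] 0.0194 [-0.1 -0.4  0.3]
```

jog_arm --motion '[[[0,0,0,0,0,0,1],[0,0,0,0,0,0,1],[0,0,0,0,0,0,1]]]'

```text
time_s: 31.45
tool_pos: [0.5547, -0.3033, 0.115]
tool_rot: [-179.9, -0.0, -18.3]
force: [0.2, 4.4, 2.8]
grip_width: 0.0121
grasp_force: 6.0
```

jog_arm --motion '[[[0.05,0,-0.11,0,0,0,1],[0.12,0,-0.21,0,0,0,1],[0.2,0,-0.31,0,0,0,1],[0.29,0,-0.39,0,0,0,1],[0.4,0,-0.45,0,0,0,1]]]'

```text
time_s: 31.95
tool_pos: [0.5921, -0.3155, 0.1598]
tool_rot: [-179.9, 0.1, -18.3]
force: [0.4, 5.8, 1.0]
grip_width: 0.012
grasp_force: 6.0
```

jog_arm --motion '[[[0.11,0,-0.05,0,0,0,1],[0.23,0,-0.09,0,0,0,1],[0.35,0,-0.1,0,0,0,1],[0.47,0,-0.1,0,0,0,1],[0.6,0,-0.09,0,0,0,1]]]'

```text
time_s: 32.45
tool_pos: [0.6497, -0.3344, 0.1684]
tool_rot: [-179.8, 0.1, -18.3]
force: [-0.2, 5.4, -1.4]
grip_width: 0.0122
grasp_force: 6.0
```

jog_arm --motion '[[[0.12,0,0.03,0,0,0,1],[0.23,0,0.08,0,0,0,1],[0.28,0,0.11,0,0,0,1],[0.28,0,0.11,0,0,0,1]]]'

```text
time_s: 32.85
tool_pos: [0.6769, -0.3433, 0.1565]
tool_rot: [-179.8, -0.0, -18.3]
force: [3.0, 5.4, 0.1]
grip_width: 0.0121
grasp_force: 6.0
```

Run:
```python
from h import *
p,d,K,T=grab('side','s9')
cv2.imwrite('pics/s9c.png',cv2.resize(p[80:240,220:380],None,fx=3.3,fy=3.3,interpolation=cv2.INTER_CUBIC)[...,::-1])
```

```text
(no output)
```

View pics/s9c.png

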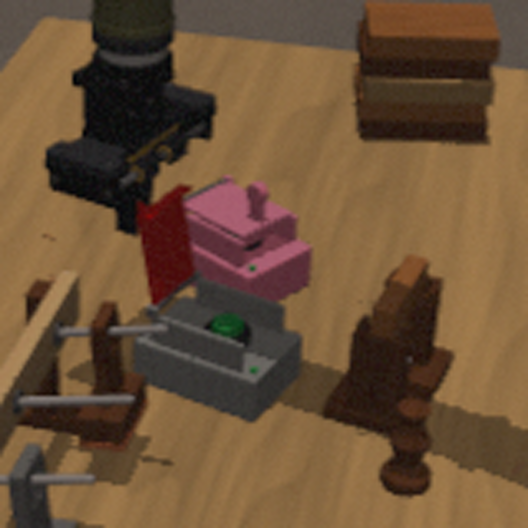

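jog_arm --motion '[[[0,0,0,0,0,0,0.6],[0,0,0,0,0,0,0.5],[0,0,0,0,0,0,0.5],[0,0,0,0,0,0,0.5],[0,0,0,0,0,0,0.5]]]'

```text
time_s: 33.4
tool_pos: [0.6748, -0.3465, 0.1576]
tool_rot: [179.9, 0.0, -18.5]
force: [-0.5, 0.6, -0.3]
grip_width: 0.0407
grasp_force: 0.0
```

jog_arm --motion '[[[0,0,-0.1,0,0,0,0.5],[0,0,-0.3,0,0,0,0.5],[0,0,-0.6,0,0,0,0.5],[0,0,-1,0,0,0,0.5],[0,0,-1,0,0,0,0.5]]]'

```text
time_s: 33.9
tool_pos: [0.6779, -0.3464, 0.2663]
tool_rot: [179.9, -0.7, -18.5]
force: [0.8, 0.3, 1.6]
grip_width: 0.0435
grasp_force: 0.0
```

```bash
python3 - <<'E'
from h import *
p,d,K,T=grab('top','t9'); W=cloud(d,K,T);hsv=cv2.cvtColor(p,cv2.COLOR_RGB2HSV)
m=(hsv[...,0]>45)&(hsv[...,0]<80)&(hsv[...,1]>120)&(abs(W[...,0]-.572)<.04)&(abs(W[...,1]+.308)<.04)
P=W[m]; print(len(P),np.round(np.percentile(P,[3,50,97],axis=0),4).tolist() if len(P) else 0)
p,d,K,T=grab('side','s10'); W=cloud(d,K,T);hsv=cv2.cvtColor(p,cv2.COLOR_RGB2HSV)
red=((hsv[...,0]<8)|(hsv[...,0]>172))&(hsv[...,1]>150)&(abs(W[...,0]-.65)<.1)&(abs(W[...,1]+.33)<.09)&(W[...,2]>.08)
P=(W[red]-[.631,-.328,.084])@R.from_euler('z',-18.3,degrees=True).as_matrix()
P=P[P[:,1]>.0]
for z0 in np.arange(0,.1,.02):
    q=P[(P[:,2]>z0)&(P[:,2]<z0+.02)]; print(len(q), np.round(np.median(q,axis=0),4) if len(q) else '')
m=(hsv[...,0]>45)&(hsv[...,0]<80)&(hsv[...,1]>120)&(abs(W[...,0]-.572)<.03)&(abs(W[...,1]+.308)<.03)
P=W[m]; print(len(P),np.round(np.percentile(P,[3,50,97],axis=0),4).tolist() if len(P) else 0)
E
python3 plan.py .5723 -.3085 .255 -18.3 .5723 -.3085 .1 -18.3
```

```text
64 [[0.5609, -0.3196, 0.0641], [0.5736, -0.3078, 0.0715], [0.5869, -0.2959, 0.0779]]
39 [0.0015 0.0211 0.0128]
45 [0.0064 0.0207 0.0298]
55 [0.0117 0.0225 0.0494]
66 [0.0188 0.0136 0.0696]
58 [0.0204 0.0214 0.0928]
56 [[0.5582, -0.3175, 0.0616], [0.5713, -0.3037, 0.0691], [0.5872, -0.2902, 0.0754]]
[-0.551, -0.013, 0.026, 0.0, 0.0, -0.0]
[-0.551, -0.013, 0.026, 0.0, 0.0, -0.0]
-> [0.5723, -0.3085, 0.255, -18.3]
[0.0, -0.0, 0.775, 0.0, 0.0, -0.0]
[0.0, -0.0, 0.775, 0.0, 0.0, -0.0]
-> [0.5723, -0.3085, 0.1, -18.3]
34.0 [ 0.676  -0.3458  0.2602] [179.96  -0.22 -18.43] 0.0436 [-0.4 -0.8 -0.1]
```

jog_arm --motion '[[[-0.55,-0.01,0,0,0,0,1],[-0.55,-0.01,0,0,0,0,1],[-0.55,-0.01,0,0,0,0,1]]]'

```text
time_s: 34.3
tool_pos: [0.6215, -0.327, 0.2563]
tool_rot: [180.0, 0.2, -18.4]
force: [0.2, 0.2, 0.9]
grip_width: 0.0267
grasp_force: 0.0
```

jog_arm --motion '[[[-0.55,-0.01,0,0,0,0,1],[-0.55,-0.01,0,0,0,0,1],[-0.55,-0.01,0,0,0,0,1],[-0.55,-0.01,0,0,0,0,1],[-0.55,-0.01,0,0,0,0,1]]]'

```text
time_s: 34.8
tool_pos: [0.5733, -0.3095, 0.2588]
tool_rot: [180.0, -0.2, -18.4]
force: [0.1, 0.3, 0.5]
grip_width: 0.0007
grasp_force: 0.0
```

```bash
python3 plan.py .573 -.308 .1 -18.3
```

```text
[-0.004, -0.007, 0.794, 0.0, 0.0, -0.0]
[-0.004, -0.007, 0.794, 0.0, 0.0, -0.0]
-> [0.573, -0.308, 0.1, -18.3]
34.8 [ 0.5733 -0.3095  0.2588] [180.    -0.18 -18.42] 0.0007 [0.1 0.3 0.5]
```

jog_arm --motion '[[[0,-0.01,0.4,0,0,0,1],[0,-0.01,0.8,0,0,0,1],[0,-0.01,0.8,0,0,0,1],[0,-0.01,0.8,0,0,0,1]]]'

```text
time_s: 35.2
tool_pos: [0.5726, -0.3081, 0.178]
tool_rot: [-180.0, 0.0, -18.4]
force: [0.3, -0.2, 1.3]
grip_width: 0.0006
grasp_force: 0.0
```

jog_arm --motion '[[[0,0,0.3,0,0,0,1],[0,0,0.6,0,0,0,1],[0,0,0.8,0,0,0,1],[0,0,0.83,0,0,0,1],[0,0,0.83,0,0,0,1]]]'

```text
time_s: 35.7
tool_pos: [0.5734, -0.3086, 0.0967]
tool_rot: [180.0, -0.2, -18.4]
force: [0.1, -0.5, -0.1]
grip_width: 0.0006
grasp_force: 0.0
```

```bash
python3 plan.py .573 -.308 .078 -18.3
```

```text
[-0.005, -0.004, 0.187, 0.0, 0.0, -0.001]
-> [0.573, -0.308, 0.078, -18.3]
35.7 [ 0.5734 -0.3086  0.0967] [ 1.7998e+02 -1.7000e-01 -1.8430e+01] 0.0006 [ 0.1 -0.5 -0.1]
```

jog_arm --motion '[[[0,0,0.05,0,0,0,1],[0,0,0.1,0,0,0,1],[0,0,0.14,0,0,0,1],[0,0,0.16,0,0,0,1],[0,0,0.18,0,0,0,1]]]'

```text
time_s: 36.2
tool_pos: [0.5732, -0.3086, 0.0801]
tool_rot: [179.9, -0.2, -18.4]
force: [-5.8, 2.3, 23.8]
grip_width: 0.0002
grasp_force: 11.7
```

jog_arm --motion '[[[0,0,0.01,0,0,0,1],[0,0,0.02,0,0,0,1],[0,0,0.02,0,0,0,1]]]'

```text
time_s: 36.5
tool_pos: [0.5733, -0.3085, 0.0801]
tool_rot: [179.9, -0.2, -18.4]
force: [-6.4, 2.9, 25.1]
grip_width: 0.0003
grasp_force: 12.2
```

jog_arm --motion '[[[0,0,-0.2,0,0,0,1],[0,0,-0.5,0,0,0,1],[0,0,-1,0,0,0,1],[0,0,-1,0,0,0,1]]]'

```text
time_s: 36.9
tool_pos: [0.5756, -0.3092, 0.1822]
tool_rot: [179.9, -0.7, -18.4]
force: [0.2, 0.9, 0.5]
grip_width: 0.0002
grasp_force: 0.0
```

jog_arm --motion '[[[-0.3,0,-0.4,0,0,0,1],[-0.6,0,-0.6,0,0,0,1],[-0.8,0,-0.6,0,0,0,1],[-0.8,0,-0.6,0,0,0,1],[-0.8,0,-0.6,0,0,0,1]]]'

```text
time_s: 37.4
tool_pos: [0.4959, -0.2828, 0.2345]
tool_rot: [180.0, -0.0, -18.4]
force: [-0.1, 0.5, 0.6]
grip_width: 0.0003
grasp_force: 0.0
```

Run:
```python
from h import *
p,d,K,T=grab('side','s11')
cv2.imwrite('pics/s11c.png',cv2.resize(p[80:400,150:390],None,fx=1.85,fy=1.85,interpolation=cv2.INTER_CUBIC)[...,::-1])
print(env.get_obs()['force'],env.get_obs()['time_s'])
```

```text
[-0.01711801 -0.0841278  -0.69526118] 37.45
```

View pics/s11c.png

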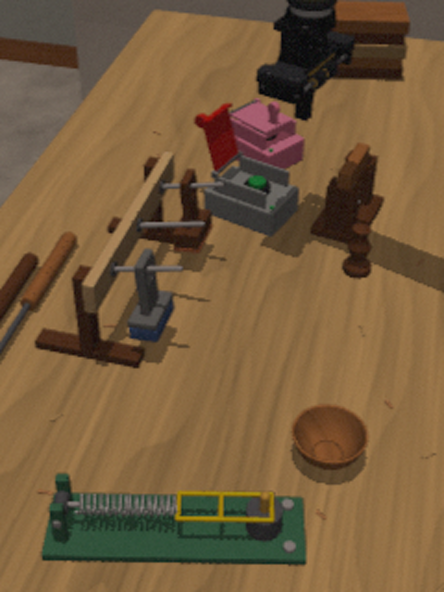

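The final side view shows everything in place: the link hooked on the post (265,500), the buffer (150,290) and sander (190,205) hanging, the puller in its stand (350,190), the guard up (218,140) and the arm clear.

```bash
python3 -c "
from cell import env
print(env.sign_off())"
```

```text
the job is handed in; nothing more can be done
None
```

The job is handed in: spring hooked on the post, puller back in its stand, sander and buffer hung (no brush seen on the bench), guard left up and start button pressed to its stop, at about 37.5 s; no pass or fail verdict was returned.

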